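Find the soft peach with the firmness tester

TASK

One of the three peaches in the sample tray is soft: find it with the firmness tester, pressing its pin gently and upright into the middle of the peeled patch until the foot rests firmly on the patch, holding it there for a second and reading how far the pin sinks. The soft peach must have had its own test, not be guessed from the others; press no peach with the tester harder than 15 N. Then hang the tester back in its stand and set the soft peach down, not dropped, in the empty cardboard tray, leaving the two firm peaches in their cups and everything else where it is.

Things in the scene. Friction and masses are not known exactly. Their poses are not given: they have to be found in the camera images.
- sample_tray: fixed grey moulded sample tray, 120 x 340 x 6, with three shallow cups (rings 54 across, rim 12 above the bench) at y = -105, 0 and +105 in its frame; origin at the centre of its underside, y along its length. (Sizes in this list are in mm unless marked m)
- peach_a: one of three look-alike peaches, in the tray's cup at y = -105: 60 across at its widest (29 above its base; grip there), 58 high, flat base 30 across, about 0.17 kg; origin at the centre of the base, z up. Any one of the three may be the soft one
- peach_a_patch (a point): centre of the flat peeled patch, 36 across, on top of this peach, at the level of its rigid rim. The middle of the patch, 20 across, is flesh that gives way to a pin at about 2 N: in a firm peach it stops hard after about 1.5 mm, in the soft one it sinks to 9 mm. It stays sunk
- peach_a_flesh (a joint): how far the flesh in the middle of this peach's patch has been pushed in, m: 0 at the start, untested; up to about 0.0015 if firm, more if soft
- peach_b: one of three look-alike peaches, in the tray's cup at y = 0: 60 across at its widest (29 above its base; grip there), 58 high, flat base 30 across, about 0.17 kg; origin at the centre of the base, z up. Any one of the three may be the soft one
- peach_b_patch (a point): centre of the flat peeled patch, 36 across, on top of this peach, at the level of its rigid rim. The middle of the patch, 20 across, is flesh that gives way to a pin at about 2 N: in a firm peach it stops hard after about 1.5 mm, in the soft one it sinks to 9 mm. It stays sunk
- peach_b_flesh (a joint): how far the flesh in the middle of this peach's patch has been pushed in, m: 0 at the start, untested; up to about 0.0015 if firm, more if soft
- peach_c: one of three look-alike peaches, in the tray's cup at y = +105: 60 across at its widest (29 above its base; grip there), 58 high, flat base 30 across, about 0.17 kg; origin at the centre of the base, z up. Any one of the three may be the soft one
- peach_c_patch (a point): centre of the flat peeled patch, 36 across, on top of this peach, at the level of its rigid rim. The middle of the patch, 20 across, is flesh that gives way to a pin at about 2 N: in a firm peach it stops hard after about 1.5 mm, in the soft one it sinks to 9 mm. It stays sunk
- peach_c_flesh (a joint): how far the flesh in the middle of this peach's patch has been pushed in, m: 0 at the start, untested; up to about 0.0015 if firm, more if soft
- tester: hand firmness tester, upright, 0.25 kg. Black square grip 26 x 26 from 65 to 115 above its origin, flange 56 across from 60 to 65, steel barrel 34 across below, ending in the foot: a flat rubber ring 33 across that gives 2 mm (8000 N/m). The barrel is screwed out 0 to 20 mm, not measured and stiff, so the foot lies 0 to 20 mm below the origin. Origin on the axis, x, y square to the grip
- tester_grip (a point): on the axis of the square grip, 92 above the tester's origin, 27 above the flange's top: where to take it, from above
- tester_pin (a joint): how far the pin is pushed into the foot, m. 0: the round-ended steel pin, 8 across, stands 8 mm out; 0.008: level with the foot. Spring 1000 N/m. With the foot on the patch it reads about 2 mm on the soft peach (pin sunk 6 into the flesh), 6.5 to 8 on a firm one, 8 or more on rigid skin. A pointer on the barrel's scale rises with it
- stand: fixed grey tester stand, 90 x 90, top plate at 105, with a 44 mm round hole in its middle; the tester hangs in it by its flange, its origin then 45 above the bench. Origin at the centre of the underside
- carton: fixed empty shallow cardboard tray, 180 x 180 x 40 outside, walls and floor 5 thick; origin at the centre of the underside. Place for the soft peach
- punnet_left: bystander, to be left alone: open cardboard punnet of strawberries, 110 x 150 x 65; origin at the centre of its underside
- punnet_right: bystander, to be left alone: open cardboard punnet of strawberries, 110 x 150 x 65; origin at the centre of its underside
- asparagus: bystander, to be left alone: bundle of white asparagus, 215 x 80 x 47; origin at the centre of its underside
- tape_roll: bystander, to be left alone: pale tape roll lying flat, outer diameter 90, 25 high; origin at the centre of its underside
- spray: bystander, to be left alone: white bottle, diameter 52, 150 high; origin at the centre of its underside
- peeler: bystander, to be left alone: hand peeler lying flat, 145 long, 40 wide, 12 high; origin at the centre of its underside
- cup: bystander, to be left alone: grey cup, diameter 72, 80 high; origin at the centre of its underside
Not all that is in view belongs to the job. Leave any blue look-alike of the peach_c alone.

How it is judged:
By the outcome, as a careful person would: the job done as asked, in the order asked, and still so for the second after the job is handed in, with the robot touching nothing.
It also fails if it takes over 72 s, if anything falls off the work surface, if the arm or the gripper's body presses on something with over 40 N, if the wrist force passes 120 N, or if a joint passes its speed limit or range.

ROBOT

A 6-joint arm with a two-finger parallel gripper is mounted at the origin on the work surface. World frame = base frame: x ahead of the robot, y to its left, z up, the work surface at z = 0. Lengths are in m, angles in rad, forces in N, time in s.
With the tool pointing down it reaches from about 0.35 to 0.95 m from the base axis. Payload 17.4 kg.
Tool frame: the origin (TCP) lies midway between the tips of the shut fingers; the grasp point (between the pads) lies 19 mm behind it; z points along the fingers, y is the direction in which the jaws open and shut (so a half turn about z gives the same grasp; the last joint's range is limited). The gripper opens to 93 mm and grips with 3 to 60 N. Pads are 15 mm wide; open, the fingers measure 128 mm over their backs; the gripper's body (75 mm by 188 mm) begins 65 mm behind the grasp point.
Start: joints at [-1.191, 0.116, 1.442, -0, 1.584, -0.038], TCP at [0.274, -0.617, 0.189] pointing down, gripper open.
Joint ranges: [-2.83, 2.83], [-0.83, 2.19], [0.07, 2.5], [-1.14, 4.28], [0.01, 3], [-2.97, 2.97]. Speed limits (rad/s): [1.89, 1.89, 2.22, 3.14, 3.14, 3.14].

INTERFACE

Orientations are given as [roll, pitch, yaw] about the fixed x, y, z axes, in that order (R = Rz(yaw) Ry(pitch) Rx(roll)).
In Python, from workcell import * gives the robot as it stands.
- The arm moves only by the tool carry_out, never from a script. Its arguments are lists of equal length, an entry for each row: "travel": the shift along the tool's x, y, z in m, a list of three; "rot": the turn, a rotation vector about the tool's x, y, z in rad, a list of three; "fingers": the opening, from 0 (shut) to 1 (fully open). In form: {"travel": [[x, y, z], ...], "rot": [[rx, ry, rz], ...], "fingers": [fingers, ...]}. A call has 1 to 10 rows; each row shifts and turns the commanded pose from where the row before left it, along the tool's axes as they then stand; what a row does not reach is not made up. A row lasts 1/8 s, in which the tool goes at most 62.5 mm and 10.7 degrees, less where a joint would pass 70% of its speed; a pose out of reach is approached as far as the arm can. A call with a gripper value outside its range is refused whole. The fingers move at their own pace and stop on an object; "newtons" is the grip in N (left out, the last holds). Time passes only in rows, so rows that do not move let the fingers close. It gives the time, the measured TCP pose, the force and the opening at its end, in the units of the state.
- state(): the state, without advancing time (a new reading comes with each control period).
- read_camera(name): name is "scene" or "top" or "wrist"; returns a dict with "image" (400x640x3 uint8, red, green, blue), "mtx" (3x3 intrinsics, pixels), "k1" (the pictures are not rectified: a ray, as slopes to the right and down, at radius r is drawn at 1 + k1 r^2 times it, then the intrinsics apply), "cam_to_world" (4x4, takes a point from camera to world coordinates). Camera axes: x right, y up, looking along -z (the intrinsics and any distortion apply to the point x, -y, -z); pixel columns grow to the right and rows downward; lengths in m; the calibration is good to about 2 mm. A picture is of the moment at which its call begins. There is no depth.
- finish_job(): hands the job in, once; it reports no verdict.
The state is a dict: "time": time; "joint_positions": joint angles; "joint_velocities": joint speeds; "effort": joint torques, N m; "tcp_pos": TCP position; "ee_rot": TCP orientation; "ft_force": force on the tool from outside, world axes, zero at the start; "torque": the same for the moment, N m; "width": opening from 0.0 (shut) to 1.0 (fully open).
Only numpy, scipy, OpenCV 4.12 (cv2) and the standard library are available. Lean on these libraries where they do the work, as an engineer would, in place of code of your own. Each camera call takes 0.05 s, during which the arm holds its last target.

## Working session

There is one attempt and no reset: what is moved stays moved. The work goes in short steps, Python scripts to look and compute and a tool call to move; the robot and the scene stay as the last step left them, time stands still between calls to the robot, and variables do not carry over. Pictures are saved under pics/ and viewed, and the job is handed in when it is done.

Besides the shell and the picture viewer there is one more tool, called after "Emit:" in YAML: its name, and indented under it one key for each argument. carry_out: Moves the arm, as the interface text tells. Its arguments: {"type":"object","properties":{"travel":{"type":"array"},"rot":{"type":"array"},"fingers":{"type":"array"},"newtons":{"type":"number"}},"required":["travel","rot","fingers"]}

```bash
ls; mkdir -p pics
python3 - <<'E'
from workcell import *
import cv2
s=state()
for k in s: print(k,s[k])
for n in ["scene","top","wrist"]:
    c=read_camera(n); cv2.imwrite(f"pics/{n}0.png",c["image"][:,:,::-1]); print(n,c["mtx"].tolist() if hasattr(c["mtx"],'tolist') else c["mtx"],c["k1"]); print(c["cam_to_world"])
E
```

```text
pics
time 0.0
joint_positions [-1.19079516e+00  1.16443186e-01  1.44231658e+00  3.53279047e-05
  1.58397710e+00 -3.78113764e-02]
joint_velocities [ 0.00125299 -0.00111711 -0.00035655 -0.00193116  0.0009388  -0.00053321]
effort [-8.53635229e-04 -7.21274829e+01 -6.22599435e+01  7.78335985e-02
  2.41339701e-02 -5.37188419e-05]
tcp_pos [ 0.27379056 -0.61670121  0.1884022 ]
ee_rot [-3.14045060e+00 -7.85539335e-05  4.17812944e-01]
ft_force [ 0.53026982 -0.36090669 -0.19414408]
torque [ 0.02717818 -0.05369418  0.00263592]
width 1.0001561193624982
scene [[399.8485544305957, 0.0, 321.7268126775172], [0.0, 399.8485544305957, 197.149185547526], [0.0, 0.0, 1.0]] -0.05346106662678482
[[ 0.79980042 -0.44805729  0.39945457  0.9238554 ]
 [ 0.60022687  0.60455659 -0.52367837 -0.5108622 ]
 [-0.00685498  0.65860155  0.75246063  0.84716187]
 [ 0.          0.          0.          1.        ]]
top [[515.642241120048, 0.0, 311.23835149403016], [0.0, 515.642241120048, 199.6036907940187], [0.0, 0.0, 1.0]] -0.07187255175498396
[[-0.02394863  0.98834607 -0.15032799  0.30714929]
 [-0.99970329 -0.02300677  0.00800168 -0.01601553]
 [ 0.00444987  0.15047501  0.9886038   1.70603077]
 [ 0.          0.          0.          1.        ]]
wrist [[341.37861935901816, 0.0, 321.1738514008012], [0.0, 341.37861935901816, 195.27564265662514], [0.0, 0.0, 1.0]] -0.02943994570205144
[[ 0.40452483  0.87931273  0.25133402  0.34352959]
 [-0.91452585  0.3893866   0.10963827 -0.58608253]
 [-0.00145977 -0.27420286  0.96167077  0.38430319]
 [ 0.          0.          0.          1.        ]]
```

View pics/top0.png

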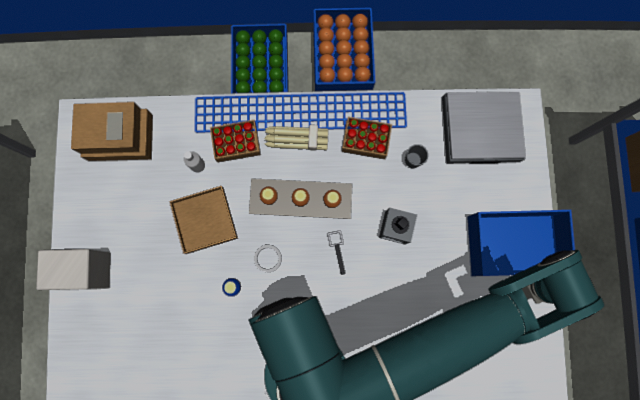

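View pics/scene0.png

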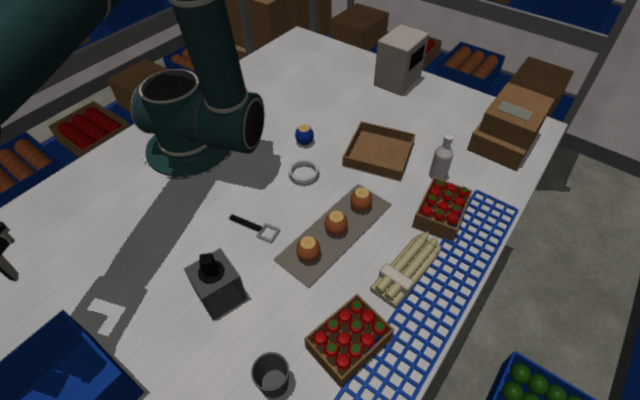

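View pics/wrist0.png

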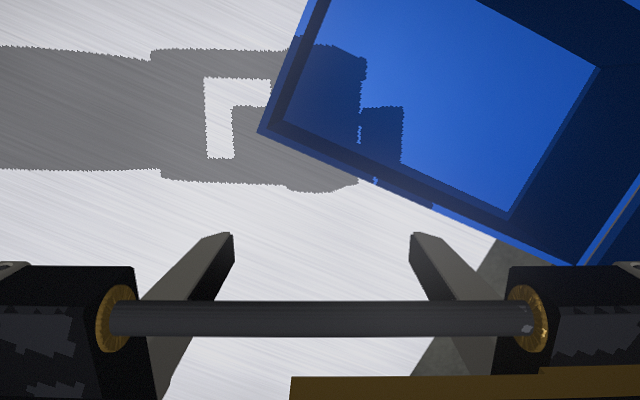

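The top view shows three peaches in the grey tray at (268,196), (300,197) and (333,198). The blue-skinned look-alike at (231,287) is not in the tray, so I leave it alone. The tester is in its stand at (399,224), and the carton is at (204,219).

```bash
cat > h.py <<'E'
import numpy as np, cv2
def ray(c,uv):
    K=np.array(c["mtx"]); D=np.array([c["k1"],0,0,0],float)
    p=cv2.undistortPoints(np.array(uv,float).reshape(-1,1,2),K,D,None,None,None) if False else cv2.undistortPointsIter(np.array(uv,float).reshape(-1,1,2),K,D,None,None,(3,50,1e-10))
    p=p.reshape(-1,2); T=np.array(c["cam_to_world"])
    d=np.c_[p[:,0],-p[:,1],-np.ones(len(p))]@T[:3,:3].T
    return T[:3,3],d/np.linalg.norm(d,axis=1,keepdims=True)
def plane(c,uv,z):
    o,d=ray(c,uv); return o+d*((z-o[2])/d[:,2])[:,None]
def tri(c1,uv1,c2,uv2):
    o1,d1=ray(c1,[uv1]);o2,d2=ray(c2,[uv2]);d1=d1[0];d2=d2[0]
    A=np.c_[d1,-d2];t=np.linalg.lstsq(A,o2-o1,rcond=None)[0]
    p,q=o1+t[0]*d1,o2+t[1]*d2
    return (p+q)/2,np.linalg.norm(p-q)
def proj(c,P):
    T=np.linalg.inv(np.array(c["cam_to_world"]));p=(T[:3,:3]@np.array(P,float).reshape(-1,3).T).T+T[:3,3]
    q=np.c_[p[:,0],-p[:,1],-p[:,2]]
    return cv2.projectPoints(q.reshape(-1,1,3),np.zeros(3),np.zeros(3),np.array(c["mtx"]),np.array([c["k1"],0,0,0.]))[0].reshape(-1,2)
def blobs(mask,lo=20,hi=1e9):
    n,l,s,ce=cv2.connectedComponentsWithStats(mask.astype(np.uint8))
    return [(tuple(ce[i].round(2)),int(s[i,4]),l==i) for i in range(1,n) if lo<=s[i,4]<=hi]
E
python3 - <<'E'
from workcell import *
from h import *
cs={n:read_camera(n) for n in ("top","scene")}
for n,c in cs.items():
    im=c["image"]; hsv=cv2.cvtColor(im,cv2.COLOR_RGB2HSV)
    x0,y0,x1,y1=(160,150,450,310) if n=="top" else (170,110,420,330)
    big=cv2.resize(im[y0:y1,x0:x1],None,fx=2.7 if n=="top" else 2.6,fy=2.7 if n=="top" else 2.6,interpolation=cv2.INTER_CUBIC)
    cv2.imwrite(f"pics/{n}_crop.png",big[:,:,::-1])
    # pale yellow
    m=(hsv[...,0]>15)&(hsv[...,0]<35)&(hsv[...,1]>60)&(hsv[...,2]>150)
    print(n,"yellow",[(b[0],b[1]) for b in blobs(m,15)])
    v=im.max(2); m=(v<45); print("dark",[(b[0],b[1]) for b in blobs(m,30,3000)])
E
```

```text
top yellow [((np.float64(290.73), np.float64(128.75)), 85), ((np.float64(283.45), np.float64(131.84)), 74), ((np.float64(322.09), np.float64(133.0)), 44), ((np.float64(279.2), np.float64(138.91)), 70), ((np.float64(295.03), np.float64(137.35)), 34), ((np.float64(321.74), np.float64(140.26)), 39), ((np.float64(269.81), np.float64(143.58)), 26), ((np.float64(293.54), np.float64(145.95)), 39), ((np.float64(322.66), np.float64(146.24)), 29), ((np.float64(267.5), np.float64(193.8)), 98), ((np.float64(299.95), np.float64(195.31)), 103), ((np.float64(332.5), np.float64(197.0)), 104), ((np.float64(229.61), np.float64(286.86)), 83)]
dark [((np.float64(369.65), np.float64(47.42)), 104), ((np.float64(505.37), np.float64(24.86)), 2119), ((np.float64(299.64), np.float64(27.21)), 213), ((np.float64(115.25), np.float64(33.06)), 1868), ((np.float64(461.11), np.float64(141.9)), 341), ((np.float64(135.71), np.float64(129.46)), 249), ((np.float64(147.18), np.float64(138.28)), 231), ((np.float64(633.83), np.float64(159.74)), 651), ((np.float64(16.09), np.float64(144.93)), 256), ((np.float64(419.42), np.
[... 2027 characters left out ...]
), np.float64(244.4)), 102), ((np.float64(209.73), np.float64(269.11)), 596), ((np.float64(6.14), np.float64(273.52)), 65), ((np.float64(224.64), np.float64(298.43)), 963), ((np.float64(626.45), np.float64(349.44)), 1144), ((np.float64(108.6), np.float64(356.28)), 219), ((np.float64(267.48), np.float64(366.68)), 563), ((np.float64(497.19), np.float64(379.9)), 195), ((np.float64(526.34), np.float64(384.51)), 472), ((np.float64(440.82), np.float64(375.76)), 45), ((np.float64(4.0), np.float64(377.81)), 36), ((np.float64(276.69), np.float64(390.89)), 186), ((np.float64(5.02), np.float64(392.96)), 47), ((np.float64(429.67), np.float64(395.04)), 49), ((np.float64(571.25), np.float64(396.55)), 40)]
```

View pics/top_crop.png

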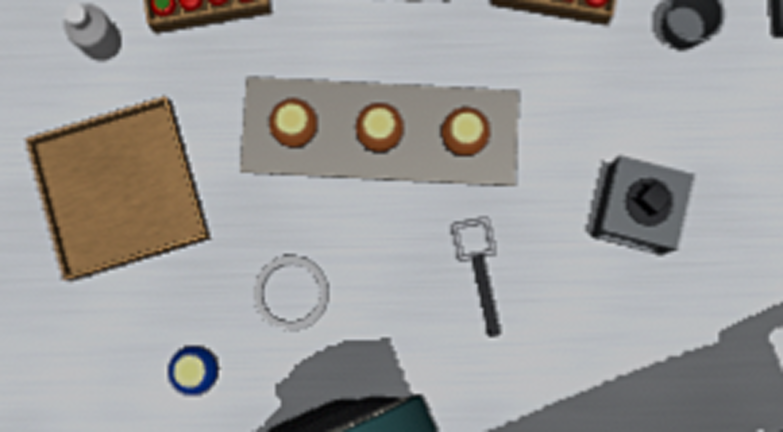

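View pics/scene_crop.png

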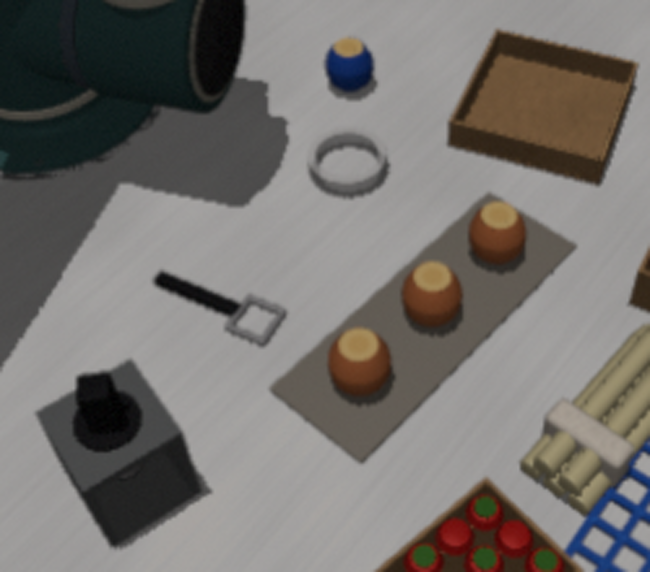

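The crops confirm it: three brown peaches with cream patches in the grey tray, and the separate blue one below-left. The tester's black square grip is turned relative to its stand.

Run:
```python
from workcell import *
from h import *
t=read_camera("top"); s=read_camera("scene")
for a,b in (((267.5,193.8),(361.5,192.0)),((299.95,195.3),(335.9,216)),((332.5,197),(307.6,242.05))):
    p,e=tri(t,a,s,b); print(p.round(4),round(e,4), plane(t,[a],.064).round(4),plane(s,[b],.064).round(4))
print("stand corners top z.105", plane(t,np.array([[160+618/2.7,150+157/2.7],[160+693/2.7,150+177/2.7],[160+677/2.7,150+253/2.7],[160+601/2.7,150+234/2.7]]),.105).round(4))
print("carton rim", plane(t,np.array([[160+28/2.7,150+141/2.7],[160+168/2.7,150+98/2.7],[160+209/2.7,150+238/2.7],[160+67/2.7,150+279/2.7]]),.04).round(4))
for n,c,box in(("top",t,(375,200,425,250)),("scene",s,(180,240,250,320))):
    x0,y0,x1,y1=box
    im=cv2.resize(c["image"][y0:y1,x0:x1],None,fx=8,fy=7.5 if 0 else 8,interpolation=cv2.INTER_CUBIC)
    im=np.clip(im.astype(float)*2.2,0,255).astype(np.uint8); cv2.imwrite(f"pics/{n}_st.png",im[:,:,::-1])
```

```text
[0.58   0.112  0.0619] 0.0015 [[0.5791 0.1114 0.064 ]] [[0.5814 0.1109 0.064 ]]
[0.5725 0.007  0.0608] 0.0007 [[0.5717 0.0068 0.064 ]] [[0.5742 0.0052 0.064 ]]
[ 0.5645 -0.0978  0.0611] 0.001 [[ 0.5637 -0.0981  0.064 ]] [[ 0.5661 -0.099   0.064 ]]
stand corners top z.105 [[ 0.5178 -0.2721  0.105 ]
 [ 0.4923 -0.3586  0.105 ]
 [ 0.4046 -0.3353  0.105 ]
 [ 0.4287 -0.2483  0.105 ]]
carton rim [[0.5626 0.4326 0.04  ]
 [0.6115 0.2619 0.04  ]
 [0.4399 0.2123 0.04  ]
 [0.3945 0.383  0.04  ]]
```

View pics/top_st.png

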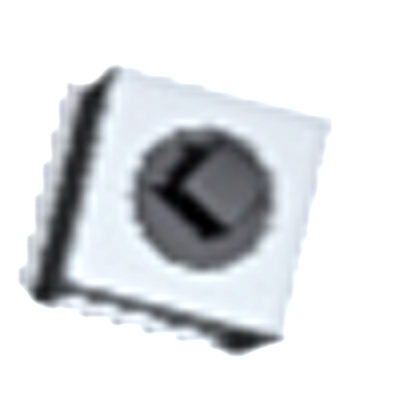

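View pics/scene_st.png

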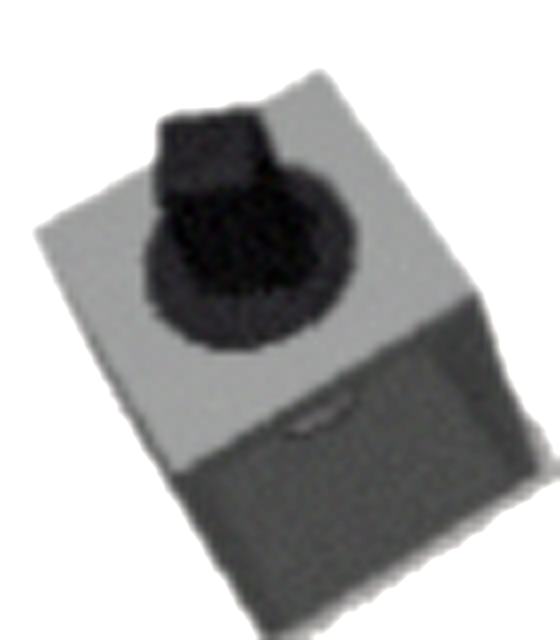

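Emit:
carry_out:
  travel:
    - [0, 0, -0.05]
    - [0, 0, -0.05]
    - [0.037, -0.026, 0]
    - [0.037, -0.026, 0]
    - [0.037, -0.026, 0]
    - [0.037, -0.026, 0]
    - [0.037, -0.026, 0]
    - [0.037, -0.026, 0]
    - [0.037, -0.026, 0]
    - [0.037, -0.026, 0]
  rot:
    - [0, 0, 0]
    - [0, 0, 0]
    - [0, 0, 0]
    - [0, 0, 0]
    - [0, 0, 0]
    - [0, 0, 0]
    - [0, 0, 0]
    - [0, 0, 0]
    - [0, 0, 0]
    - [0, 0, 0]
  fingers: [1, 1, 1, 1, 1, 1, 1, 1, 1, 1]

```text
time: 1.6
tcp_pos: [0.4606, -0.3054, 0.2893]
ee_rot: [3.141, -0.0, 0.418]
ft_force: [0.2, 0.2, -0.8]
width: 0.998
```

Emit:
carry_out:
  travel:
    - [0, 0, 0]
    - [0, 0, 0]
    - [0, 0, 0]
    - [0, 0, 0]
  rot:
    - [0, 0, -0.13]
    - [0, 0, -0.13]
    - [0, 0, -0.12]
    - [0, 0, 0]
  fingers: [1, 1, 1, 1]

```text
time: 2.1
tcp_pos: [0.46, -0.3067, 0.2892]
ee_rot: [3.141, -0.0, 0.797]
ft_force: [0.3, 1.2, -0.3]
width: 1.0
```

Run:
```python
from workcell import *
from h import *
s=state(); print(s["tcp_pos"],s["ee_rot"],s["time"],s["ft_force"])
c=read_camera("wrist"); cv2.imwrite("pics/w1.png",np.clip(c["image"][:,:,::-1].astype(float)*1.5,0,255).astype(np.uint8))
print(proj(c,[[.461,-.304,.105],[.461,-.304,.16]]))
```

```text
[ 0.46001039 -0.30669154  0.28919376] [ 3.14149332e+00 -3.55371891e-06  7.97190504e-01] 2.1 [ 0.33472497  1.17383767 -0.28909251]
[[320.31689948 165.70233642]
 [320.15036232 176.45961094]]
```

View pics/w1.png

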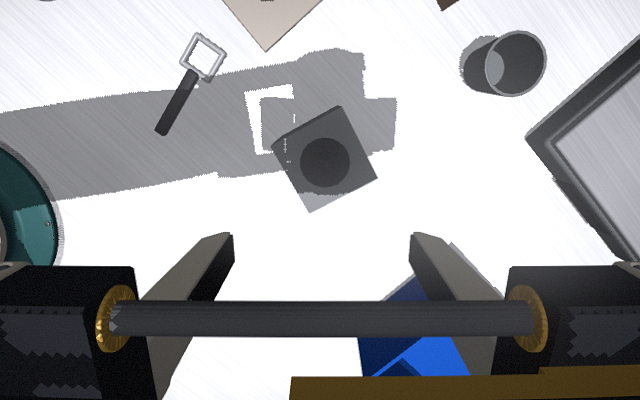

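The stand shows at about (325,160), in the arm's shadow, so I'm enhancing that crop.

Run:
```python
from workcell import *
from h import *
c=read_camera("wrist"); im=c["image"][95:220,260:390]
g=im.max(2).astype(float); o=np.clip(g*4,0,255).astype(np.uint8); g8=cv2.resize(o,None,fx=4.5,fy=4.5,interpolation=cv2.INTER_CUBIC)
cv2.imwrite("pics/w1c.png",g8)
# stand corners
print(plane(c,[[341,106],[378,178],[309,212],[272,144]],.105).round(4), plane(c,[[341,106],[378,178],[309,212],[272,144]],.105).mean(0))
m=(c["image"].max(2)<58); m[:100]=0;m[220:]=0;m[:,:285]=0;m[:,370:]=0
for b in blobs(m,100): print(b[0],b[1],plane(c,[b[0]],.11).round(4))
```

```text
[[ 0.5228 -0.2731  0.105 ]
 [ 0.498  -0.3603  0.105 ]
 [ 0.4128 -0.334   0.105 ]
 [ 0.4399 -0.2489  0.105 ]] [ 0.46838073 -0.30408705  0.105     ]
(np.float64(311.64), np.float64(121.16)) 222 [[ 0.4892 -0.2621  0.11  ]]
(np.float64(324.36), np.float64(161.39)) 2040 [[ 0.4683 -0.303   0.11  ]]
```

View pics/w1c.png

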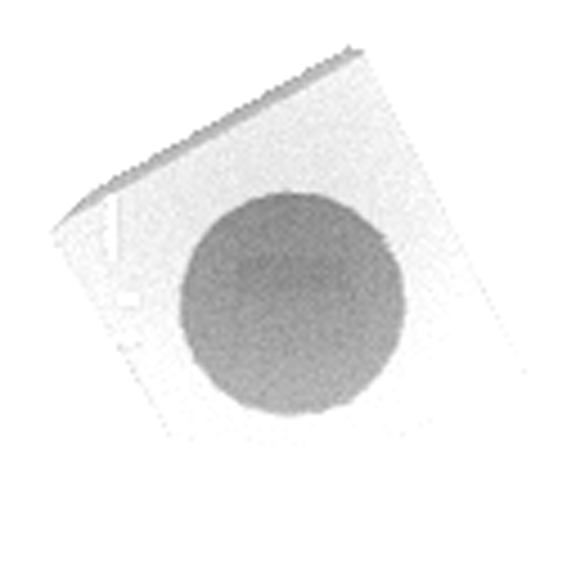

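Run:
```python
from workcell import *
from h import *
t=read_camera("top"); s=read_camera("scene"); w=read_camera("wrist")
print(state()["tcp_pos"], w["cam_to_world"].round(4))
for z in(.105,.11): print(plane(t,[[400.4,224.6]],z),plane(s,[[211.5,272.5]],z),plane(w,[[324.4,161.4]],z))
print(tri(t,(400.4,224.6),s,(211.5,272.5)),tri(t,(400.4,224.6),w,(324.4,161.4)),tri(w,(324.4,161.4),s,(211.5,272.5)))
print(proj(w,[[.461,-.304,.11],[.461,-.304,.16]]), proj(t,[[.461,-.304,.11],[.468,-.303,.11]]))
```

```text
[ 0.45999973 -0.30674957  0.28915325] [[ 7.134e-01  6.738e-01  1.924e-01  5.134e-01]
 [-7.008e-01  6.862e-01  1.951e-01 -2.524e-01]
 [-6.000e-04 -2.740e-01  9.617e-01  4.850e-01]
 [ 0.000e+00  0.000e+00  0.000e+00  1.000e+00]]
[[ 0.46506419 -0.30584825  0.105     ]] [[ 0.46917197 -0.30520163  0.105     ]] [[ 0.46770738 -0.30378456  0.105     ]]
[[ 0.46457103 -0.3049431   0.11      ]] [[ 0.47223521 -0.30658718  0.11      ]] [[ 0.46830809 -0.30310899  0.11      ]]
(array([ 0.46614716, -0.30532144,  0.10140955]), np.float64(0.0027545687685270473)) (array([ 0.46625984, -0.30634747,  0.09528563]), np.float64(0.0025316024148375068)) (array([ 0.46727847, -0.30427012,  0.1018221 ]), np.float64(0.0001442817498903404))
[[320.27308829 166.50006733]
 [320.11270292 176.39652489]] [[400.15482618 225.74782085]
 [399.72716207 223.52095066]]
```

Emit:
carry_out:
  travel:
    - [0.0068, 0.003, 0]
    - [0, 0, 0.04]
    - [0, 0, 0.04]
    - [0, 0, 0.04]
    - [0, 0, 0.03]
    - [0, 0, 0.02]
    - [0, 0, 0.001]
    - [0, 0, 0]
  rot:
    - [0, 0, 0]
    - [0, 0, 0]
    - [0, 0, 0]
    - [0, 0, 0]
    - [0, 0, 0]
    - [0, 0, 0]
    - [0, 0, 0]
    - [0, 0, 0]
  fingers: [1, 1, 1, 1, 0.8, 0.6, 0.6, 0.6]

```text
time: 3.35
tcp_pos: [0.4674, -0.3042, 0.1194]
ee_rot: [3.14, -0.0, 0.798]
ft_force: [0.2, 0.2, 0.2]
width: 0.624
```

Run:
```python
from workcell import *
from h import *
c=read_camera("wrist"); im=c["image"]
o=np.clip(im.astype(float)*3,0,255).astype(np.uint8)
cv2.imwrite("pics/w2.png",o[:,:,::-1])
s=state();print(s["tcp_pos"],s["ft_force"],s["time"])
```

```text
[ 0.46747782 -0.30433073  0.11957779] [-0.49119252 -0.04994386  0.66480802] 3.4
```

View pics/w2.png

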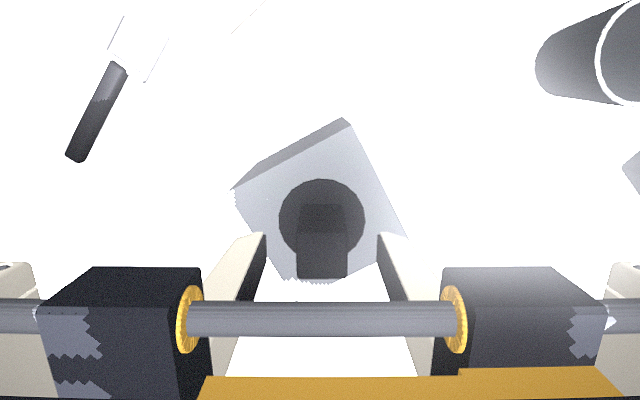

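The grip is square to the jaws and centred between them (297–348, with the fingers at 265 and 378). Closing.

Emit:
carry_out:
  travel:
    - [0, 0, 0]
    - [0, 0, 0]
    - [0, 0, 0]
    - [0, 0, 0]
    - [0, 0, 0]
    - [0, 0, 0]
  rot:
    - [0, 0, 0]
    - [0, 0, 0]
    - [0, 0, 0]
    - [0, 0, 0]
    - [0, 0, 0]
    - [0, 0, 0]
  fingers: [0.2, 0.2, 0.2, 0.2, 0.2, 0.2]
  newtons: 45

```text
time: 4.15
tcp_pos: [0.467, -0.304, 0.1183]
ee_rot: [3.141, -0.0, 0.798]
ft_force: [0.8, -0.9, 1.7]
width: 0.275
```

Emit:
carry_out:
  travel:
    - [0, 0, -0.02]
    - [0, 0, -0.04]
    - [0, 0, -0.04]
    - [0, 0, -0.04]
    - [0.036, -0.0123, 0]
    - [0.036, -0.0123, 0]
    - [0.036, -0.0123, 0]
    - [0.036, -0.0123, 0]
    - [0.036, -0.0122, 0]
    - [0.036, -0.0122, 0]
  rot:
    - [0, 0, 0]
    - [0, 0, 0]
    - [0, 0, 0]
    - [0, 0, 0]
    - [0, 0, 0]
    - [0, 0, 0]
    - [0, 0, 0]
    - [0, 0, 0]
    - [0, 0, 0]
    - [0, 0, 0]
  fingers: [0.2, 0.2, 0.2, 0.2, 0.2, 0.2, 0.2, 0.2, 0.2, 0.2]

```text
time: 5.4
tcp_pos: [0.5653, -0.0967, 0.2593]
ee_rot: [3.141, -0.0, 0.798]
ft_force: [0.8, -0.2, -2.9]
width: 0.276
```

Emit:
carry_out:
  travel:
    - [0, 0, 0]
    - [0, 0, 0]
  rot:
    - [0, 0, 0]
    - [0, 0, 0]
  fingers: [0.2, 0.2]

```text
time: 5.65
tcp_pos: [0.5649, -0.0981, 0.2588]
ee_rot: [3.141, 0.0, 0.798]
ft_force: [0.7, 0.2, -3.6]
width: 0.274
```

Run:
```python
from workcell import *
from h import *
for n in ("wrist","scene","top"):
    c=read_camera(n); im=c["image"]
    o=np.clip(im.astype(float)*(2.2 if n=="wrist" else 1.3),0,255).astype(np.uint8)
    if n=="scene": o=cv2.resize(o[100:300,200:420],None,fx=3,fy=3,interpolation=cv2.INTER_CUBIC)
    cv2.imwrite(f"pics/{n}3.png",o[:,:,::-1])
s=state();print(s["tcp_pos"],s["ft_force"],s["time"],s["width"])
```

```text
[ 0.56475858 -0.09872289  0.25851198] [-1.06017111 -0.68980801 -2.12336563] 5.8 0.2754887787369079
```

View pics/wrist3.png

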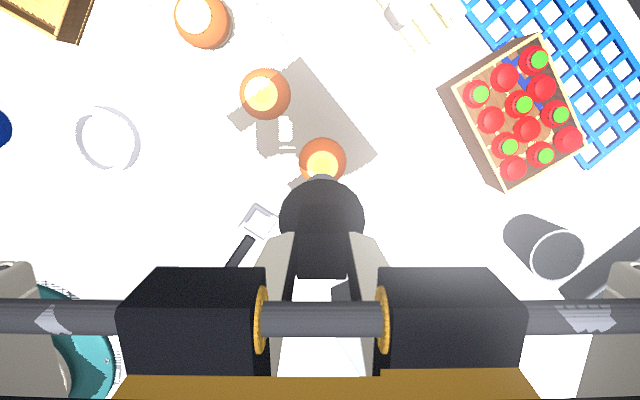

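View pics/scene3.png

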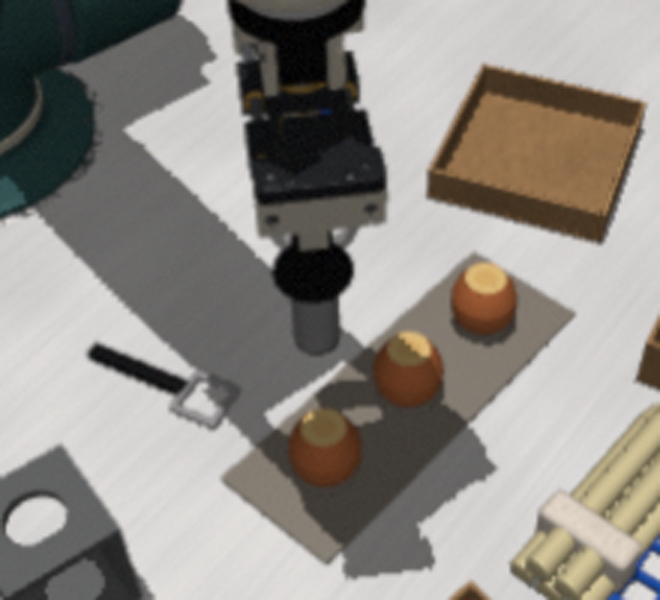

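Run:
```python
from workcell import *
from h import *
s=state(); w=read_camera("wrist"); sc=read_camera("scene"); t=read_camera("top")
print(s["tcp_pos"])
zf=s["tcp_pos"][2]-.008
# flange disc outline: dark mask, circle fit via upper arc
g=w["image"].max(2)
m=(g<40).astype(np.uint8); m[:175]=0;m[236:]=0;m[:,:275]=0;m[:,372:]=0
# left/right/top extremes
ys,xs=np.nonzero(m); print("ext",xs.min(),xs.max(),ys.min())
pts=[]
for y in range(178,232,2):
    r=np.nonzero(m[y])[0]
    if len(r)>10: pts+= [(r.min()-.5,y),(r.max()+.5,y)]
P=plane(w,pts,zf)
A=np.c_[2*P[:,:2],np.ones(len(P))]; sol=np.linalg.lstsq(A,(P[:,:2]**2).sum(1),rcond=None)[0]
print("flange centre",sol[:2],"r",np.sqrt(sol[2]+sol[:2]@sol[:2]))
hsv=cv2.cvtColor(w["image"],cv2.COLOR_RGB2HSV)
m=(hsv[...,0]>15)&(hsv[...,0]<35)&(hsv[...,1]>60)&(hsv[...,2]>70)
for b in blobs(m,60): 
    print(b[0],b[1],plane(w,[b[0]],.061).round(4))
zo=s["tcp_pos"][2]+.019-.092
for z in (zo+.065,zo,zo-.01,zo-.02): print(z,proj(sc,[[.565,-.098,z]]))
im=sc["image"][160:230,270:345]; im=np.clip(im.astype(float)*2.5,0,255).astype(np.uint8); cv2.imwrite("pics/foot.png",cv2.resize(im,None,fx=8,fy=8,interpolation=cv2.INTER_CUBIC)[:,:,::-1])
```

```text
[ 0.56475858 -0.09872289  0.25851198]
ext 279 338 182
flange centre [ 0.55422175 -0.09433275] r 0.01751060441233536
(np.float64(192.49), np.float64(14.89)) 948 [[0.581  0.1117 0.061 ]]
(np.float64(457.75), np.float64(7.81)) 139 [[ 0.7848 -0.0785  0.061 ]]
(np.float64(262.27), np.float64(95.43)) 651 [[0.5734 0.0038 0.061 ]]
(np.float64(321.88), np.float64(163.28)) 620 [[ 0.5673 -0.0971  0.061 ]]
(np.float64(257.12), np.float64(320.5)) 329 [[ 0.3553 -0.189   0.061 ]]
(np.float64(384.17), np.float64(317.11)) 406 [[ 0.4809 -0.3047  0.061 ]]
(np.float64(354.89), np.float64(384.16)) 6854 [[ 0.3764 -0.3599  0.061 ]]
0.25051198213984194 [[304.36448964 188.52936568]]
0.1855119821398419 [[305.56279337 208.98204449]]
0.1755119821398419 [[305.73548698 211.92293803]]
0.16551198213984192 [[305.90528315 214.8128647 ]]
```

View pics/foot.png

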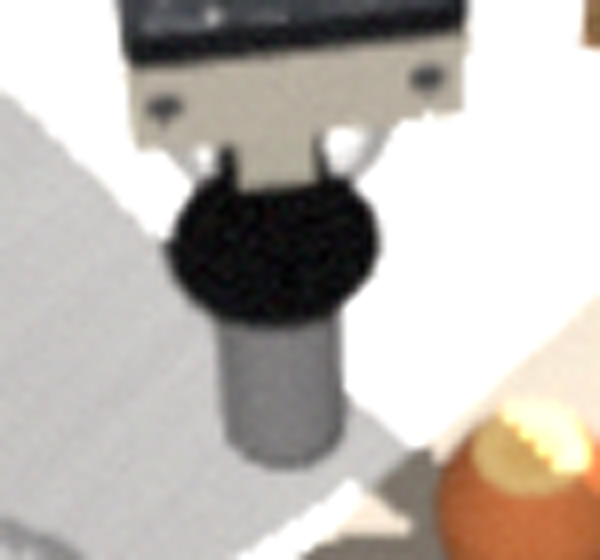

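Run:
```python
from workcell import *
from h import *
w=read_camera("wrist"); s=state(); zf=s["tcp_pos"][2]-.008
im=np.clip(w["image"][165:265,262:382].astype(float)*5,0,255).astype(np.uint8)
cv2.imwrite("pics/fl.png",cv2.resize(im,None,fx=6,fy=5.9 if 0 else 6,interpolation=cv2.INTER_CUBIC)[:,:,::-1])
a=plane(w,[[279,222],[365,222],[322,180],[322,222]],zf); print(s["tcp_pos"],a.round(4)); print(np.linalg.norm(a[0]-a[1]))
g=w["image"].max(2); print(g[178:240:4,322],g[200,275:372:3])
```

```text
[ 0.56488287 -0.0984187   0.25822148] [[ 0.5459 -0.0794  0.2502]
 [ 0.5849 -0.1176  0.2502]
 [ 0.5846 -0.0789  0.2502]
 [ 0.5654 -0.0985  0.2502]]
0.05466222808000393
[72 47 43 46 43 44 41 43 42 40 40 40 40 37 37 37] [136 134 134  47  45  45  45  44  44  43  43  43  45  44  42  45  44  46
  45  46  50  51  50  52  53  54  56  58 152 237 237 237 238]
```

View pics/fl.png

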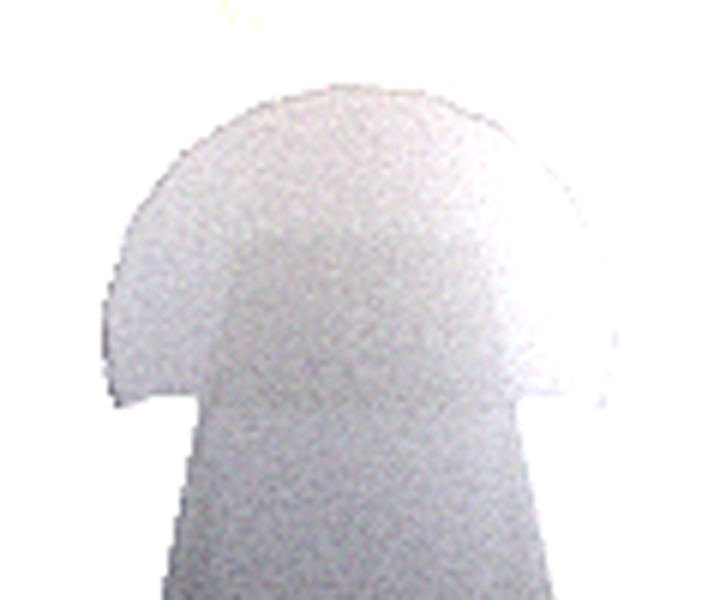

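Emit:
carry_out:
  travel:
    - [0, 0, 0.03]
    - [0, 0, 0.03]
    - [0, 0, 0.02]
    - [0, 0, 0.01]
    - [0, 0, 0]
    - [0, 0, 0]
  rot:
    - [0, 0, 0]
    - [0, 0, 0]
    - [0, 0, 0]
    - [0, 0, 0]
    - [0, 0, 0]
    - [0, 0, 0]
  fingers: [0.2, 0.2, 0.2, 0.2, 0.2, 0.2]

```text
time: 6.75
tcp_pos: [0.5655, -0.098, 0.1693]
ee_rot: [3.14, -0.001, 0.798]
ft_force: [-0.4, 0.7, -1.7]
width: 0.276
```

```bash
cat > look.py <<'E'
from workcell import *
from h import *
import sys
n=sys.argv[1]; x0,y0,x1,y1=map(int,sys.argv[2:6])
f=[]
for i in range(3):
    c=read_camera("scene"); f.append(state()["ft_force"])
s=state(); print(s["tcp_pos"].round(4),np.mean(f,0).round(2),[round(float(v[2]),2) for v in f],s["time"],s["width"])
im=np.clip(c["image"][y0:y1,x0:x1].astype(float)*2,0,255).astype(np.uint8)
k=min(760/(x1-x0),560/(y1-y0)); cv2.imwrite(f"pics/{n}.png",cv2.resize(im,None,fx=k,fy=k,interpolation=cv2.INTER_CUBIC)[:,:,::-1])
E
python3 look.py d1 260 200 360 280
```

```text
[ 0.5653 -0.098   0.169 ] [-0.22 -0.06 -2.18] [-1.64, -2.45, -2.46] 6.9 0.27648874548086977
```

View pics/d1.png

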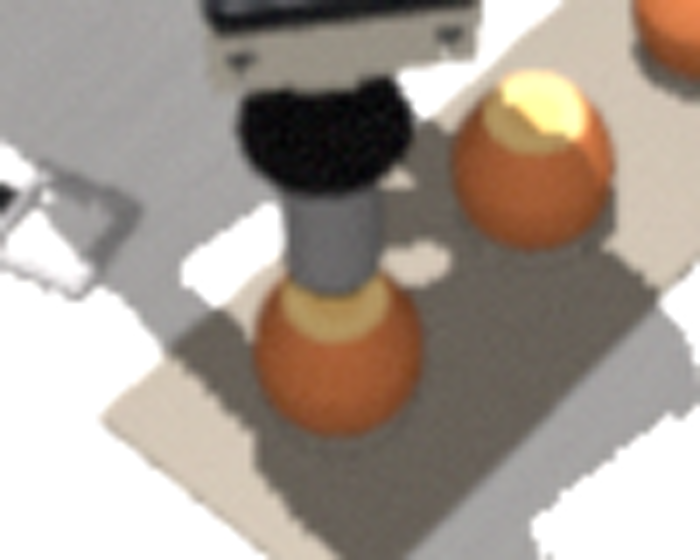

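The foot is aligned over the patch (barrel x≈333, patch x≈336), with a gap remaining. Next I step down with force checks.

Emit:
carry_out:
  travel:
    - [0, 0, 0.008]
    - [0, 0, 0.003]
    - [0, 0, 0]
    - [0, 0, 0]
  rot:
    - [0, 0, 0]
    - [0, 0, 0]
    - [0, 0, 0]
    - [0, 0, 0]
  fingers: [0.2, 0.2, 0.2, 0.2]

```text
time: 7.4
tcp_pos: [0.5651, -0.098, 0.1573]
ee_rot: [3.142, -0.0, 0.798]
ft_force: [-0.9, -0.5, -2.4]
width: 0.275
```

Emit:
carry_out:
  travel:
    - [0, 0, 0.002]
    - [0, 0, 0.002]
    - [0, 0, 0]
  rot:
    - [0, 0, 0]
    - [0, 0, 0]
    - [0, 0, 0]
  fingers: [0.2, 0.2, 0.2]

```text
time: 7.78
tcp_pos: [0.5651, -0.098, 0.1531]
ee_rot: [3.142, -0.0, 0.798]
ft_force: [-0.3, 0.2, -0.4]
width: 0.274
```

Emit:
carry_out:
  travel:
    - [0, 0, 0.001]
    - [0, 0, 0.001]
    - [0, 0, 0]
  rot:
    - [0, 0, 0]
    - [0, 0, 0]
    - [0, 0, 0]
  fingers: [0.2, 0.2, 0.2]

```text
time: 8.15
tcp_pos: [0.5651, -0.098, 0.1511]
ee_rot: [-3.142, 0.0, 0.798]
ft_force: [-0.2, -0.6, -1.2]
width: 0.275
```

Emit:
carry_out:
  travel:
    - [0, 0, 0.001]
    - [0, 0, 0.001]
    - [0, 0, 0]
  rot:
    - [0, 0, 0]
    - [0, 0, 0]
    - [0, 0, 0]
  fingers: [0.2, 0.2, 0.2]

```text
time: 8.52
tcp_pos: [0.565, -0.098, 0.149]
ee_rot: [-3.142, 0.0, 0.798]
ft_force: [-0.3, 0.0, -1.4]
width: 0.273
```

```bash
python3 look.py d2 260 200 360 280
```

```text
[ 0.5651 -0.098   0.1491] [-0.25 -0.09 -0.97] [-1.33, -0.32, -1.26] 8.675 0.2717316756915508
```

View pics/d2.png

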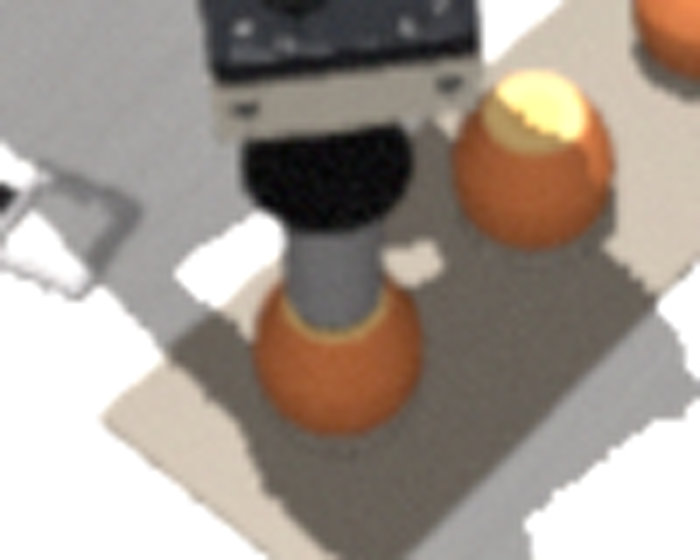

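Emit:
carry_out:
  travel:
    - [0, 0, 0.001]
    - [0, 0, 0]
    - [0, 0, 0]
  rot:
    - [0, 0, 0]
    - [0, 0, 0]
    - [0, 0, 0]
  fingers: [0.2, 0.2, 0.2]

```text
time: 9.05
tcp_pos: [0.5651, -0.0979, 0.1481]
ee_rot: [-3.142, -0.0, 0.798]
ft_force: [0.7, -0.6, -0.2]
width: 0.279
```

Emit:
carry_out:
  travel:
    - [0, 0, 0.001]
    - [0, 0, 0]
    - [0, 0, 0]
  rot:
    - [0, 0, 0]
    - [0, 0, 0]
    - [0, 0, 0]
  fingers: [0.2, 0.2, 0.2]

```text
time: 9.43
tcp_pos: [0.5651, -0.098, 0.1471]
ee_rot: [3.142, 0.0, 0.798]
ft_force: [-0.4, -0.3, -1.4]
width: 0.272
```

Emit:
carry_out:
  travel:
    - [0, 0, 0.0007]
    - [0, 0, 0]
    - [0, 0, 0]
  rot:
    - [0, 0, 0]
    - [0, 0, 0]
    - [0, 0, 0]
  fingers: [0.2, 0.2, 0.2]

```text
time: 9.8
tcp_pos: [0.5651, -0.098, 0.1466]
ee_rot: [3.141, -0.0, 0.798]
ft_force: [0.2, -0.8, 0.9]
width: 0.273
```

Emit:
carry_out:
  travel:
    - [0, 0, 0.0007]
    - [0, 0, 0]
    - [0, 0, 0]
  rot:
    - [0, 0, 0]
    - [0, 0, 0]
    - [0, 0, 0]
  fingers: [0.2, 0.2, 0.2]

```text
time: 10.18
tcp_pos: [0.5652, -0.098, 0.1461]
ee_rot: [3.141, -0.0, 0.798]
ft_force: [0.7, -0.4, 4.9]
width: 0.271
```

Emit:
carry_out:
  travel:
    - [0, 0, 0.0007]
    - [0, 0, 0]
    - [0, 0, 0]
  rot:
    - [0, 0, 0]
    - [0, 0, 0]
    - [0, 0, 0]
  fingers: [0.2, 0.2, 0.2]

```text
time: 10.55
tcp_pos: [0.5653, -0.098, 0.1457]
ee_rot: [3.141, -0.0, 0.798]
ft_force: [-0.1, 0.6, 8.0]
width: 0.276
```

```bash
python3 look.py d3 260 200 360 280
```

```text
[ 0.5653 -0.098   0.1457] [-0.65  0.22  7.64] [7.44, 7.94, 7.54] 10.7 0.275595419358824
```

View pics/d3.png

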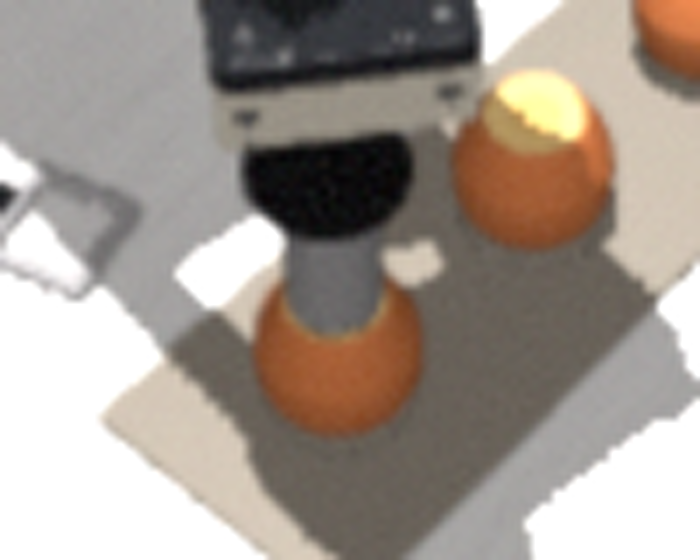

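The net force is about 10 N. It stayed at about 2 N until foot contact and then rose at roughly 7–8 N/mm, which looks soft. I'll hold for a second.

Emit:
carry_out:
  travel:
    - [0, 0, 0]
    - [0, 0, 0]
    - [0, 0, 0]
    - [0, 0, 0]
    - [0, 0, 0]
    - [0, 0, 0]
    - [0, 0, 0]
    - [0, 0, 0]
    - [0, 0, 0]
    - [0, 0, 0]
  rot:
    - [0, 0, 0]
    - [0, 0, 0]
    - [0, 0, 0]
    - [0, 0, 0]
    - [0, 0, 0]
    - [0, 0, 0]
    - [0, 0, 0]
    - [0, 0, 0]
    - [0, 0, 0]
    - [0, 0, 0]
  fingers: [0.2, 0.2, 0.2, 0.2, 0.2, 0.2, 0.2, 0.2, 0.2, 0.2]

```text
time: 11.95
tcp_pos: [0.5653, -0.098, 0.1457]
ee_rot: [3.141, -0.001, 0.798]
ft_force: [-0.0, -0.6, 8.0]
width: 0.277
```

Run:
```python
from workcell import *
from h import *
s=state(); print(s["ft_force"],s["tcp_pos"])
c=read_camera("wrist"); im=np.clip(c["image"].astype(float)*3,0,255).astype(np.uint8); cv2.imwrite("pics/w4.png",im[:,:,::-1])
```

```text
[-0.04312067 -0.62475879  8.01553388] [ 0.56529342 -0.09798221  0.14565942]
```

View pics/w4.png

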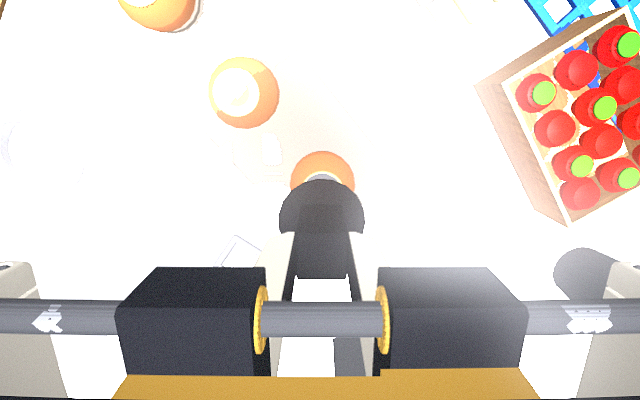

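Emit:
carry_out:
  travel:
    - [0, 0, -0.005]
    - [0, 0, -0.01]
    - [0, 0, -0.03]
    - [0.02, -0.017, 0]
    - [0.02, -0.017, 0]
    - [0.02, -0.017, 0]
    - [0.02, -0.0173, 0]
    - [0, 0, 0.01]
    - [0, 0, 0]
  rot:
    - [0, 0, 0]
    - [0, 0, 0]
    - [0, 0, 0]
    - [0, 0, 0]
    - [0, 0, 0]
    - [0, 0, 0]
    - [0, 0, 0]
    - [0, 0, 0]
    - [0, 0, 0]
  fingers: [0.2, 0.2, 0.2, 0.2, 0.2, 0.2, 0.2, 0.2, 0.2]

```text
time: 13.12
tcp_pos: [0.5716, 0.0066, 0.179]
ee_rot: [-3.14, 0.001, 0.798]
ft_force: [0.1, 0.1, -2.1]
width: 0.277
```

```bash
python3 look.py d5 260 180 360 260
```

```text
[0.572  0.0063 0.1802] [ 0.    0.49 -1.99] [-2.15, -1.88, -1.93] 13.275 0.27713397129752293
```

View pics/d5.png

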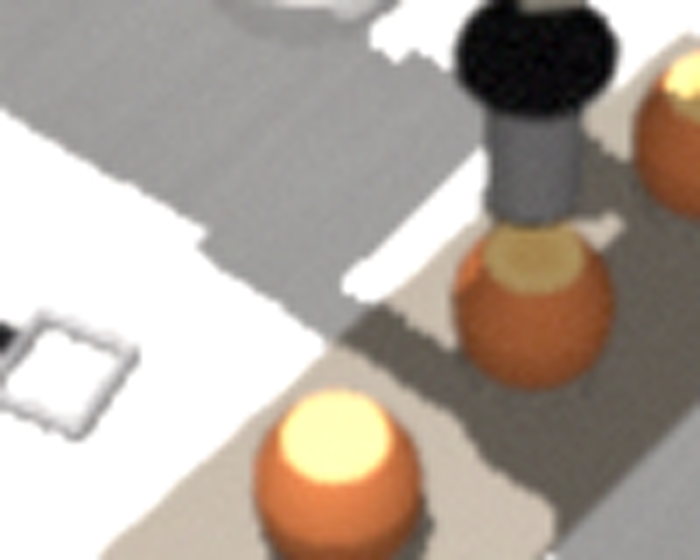

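I'm testing the middle peach for contrast. It is aligned (barrel x≈536, patch x≈535).

Emit:
carry_out:
  travel:
    - [0, 0, 0.012]
    - [0, 0, 0.01]
    - [0, 0, 0.004]
    - [0, 0, 0.002]
    - [0, 0, 0.001]
    - [0, 0, 0]
    - [0, 0, 0]
  rot:
    - [0, 0, 0]
    - [0, 0, 0]
    - [0, 0, 0]
    - [0, 0, 0]
    - [0, 0, 0]
    - [0, 0, 0]
    - [0, 0, 0]
  fingers: [0.2, 0.2, 0.2, 0.2, 0.2, 0.2, 0.2]

```text
time: 14.15
tcp_pos: [0.5721, 0.007, 0.1513]
ee_rot: [3.141, -0.0, 0.798]
ft_force: [-0.6, 0.9, -0.3]
width: 0.274
```

Emit:
carry_out:
  travel:
    - [0, 0, 0.001]
    - [0, 0, 0.001]
    - [0, 0, 0]
    - [0, 0, 0]
  rot:
    - [0, 0, 0]
    - [0, 0, 0]
    - [0, 0, 0]
    - [0, 0, 0]
  fingers: [0.2, 0.2, 0.2, 0.2]

```text
time: 14.65
tcp_pos: [0.5721, 0.007, 0.1492]
ee_rot: [3.141, -0.0, 0.798]
ft_force: [-2.3, -0.1, 1.6]
width: 0.275
```

Emit:
carry_out:
  travel:
    - [0, 0, 0.001]
    - [0, 0, 0.001]
    - [0, 0, 0]
    - [0, 0, 0]
  rot:
    - [0, 0, 0]
    - [0, 0, 0]
    - [0, 0, 0]
    - [0, 0, 0]
  fingers: [0.2, 0.2, 0.2, 0.2]

```text
time: 15.15
tcp_pos: [0.5721, 0.007, 0.1472]
ee_rot: [3.141, -0.0, 0.798]
ft_force: [-0.6, -1.0, 3.4]
width: 0.276
```

The net force follows the pin spring: 2, then 4, then 5.7 N at the same height where the first peach gave about 1.5 N. The middle peach is firm and the right-hand one (y≈-0.098) is soft. I'm returning the tester.

Emit:
carry_out:
  travel:
    - [0, 0, -0.01]
    - [0, 0, -0.045]
    - [0, 0, -0.045]
    - [-0.037, 0.0177, 0]
    - [-0.037, 0.0177, 0]
    - [-0.037, 0.0177, 0]
    - [-0.037, 0.0177, 0]
    - [-0.037, 0.0177, 0]
    - [-0.037, 0.0177, 0]
    - [-0.037, 0.0177, 0]
  rot:
    - [0, 0, 0]
    - [0, 0, 0]
    - [0, 0, 0]
    - [0, 0, 0]
    - [0, 0, 0]
    - [0, 0, 0]
    - [0, 0, 0]
    - [0, 0, 0]
    - [0, 0, 0]
    - [0, 0, 0]
  fingers: [0.2, 0.2, 0.2, 0.2, 0.2, 0.2, 0.2, 0.2, 0.2, 0.2]

```text
time: 16.4
tcp_pos: [0.4792, -0.2661, 0.2473]
ee_rot: [-3.142, 0.0, 0.798]
ft_force: [0.3, 0.2, -1.5]
width: 0.276
```

Emit:
carry_out:
  travel:
    - [-0.037, 0.018, 0]
    - [0, 0, 0]
    - [0, 0, 0]
  rot:
    - [0, 0, 0]
    - [0, 0, 0]
    - [0, 0, 0]
  fingers: [0.2, 0.2, 0.2]

```text
time: 16.77
tcp_pos: [0.467, -0.3037, 0.2471]
ee_rot: [-3.141, -0.0, 0.797]
ft_force: [0.3, -0.0, -1.9]
width: 0.275
```

```bash
python3 look.py d6 170 180 270 260
python3 - <<'E'
from workcell import *
from h import *
c=read_camera("top"); im=np.clip(c["image"][170:230,245:355].astype(float)*1.3,0,255).astype(np.uint8); cv2.imwrite("pics/t6.png",cv2.resize(im,None,fx=7,fy=7,interpolation=cv2.INTER_CUBIC)[:,:,::-1])
E
```

```text
[ 0.4673 -0.3032  0.2472] [ 0.19  0.29 -2.63] [-3.28, -2.63, -2.0] 16.925 0.27413081109430887
```

View pics/d6.png

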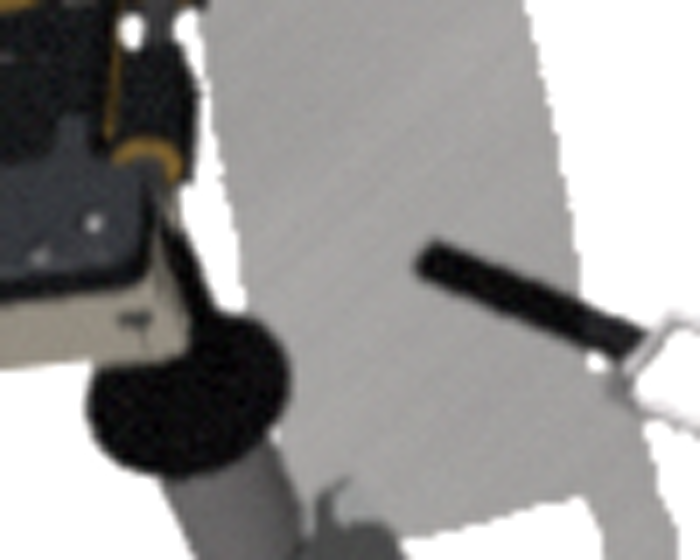

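View pics/t6.png

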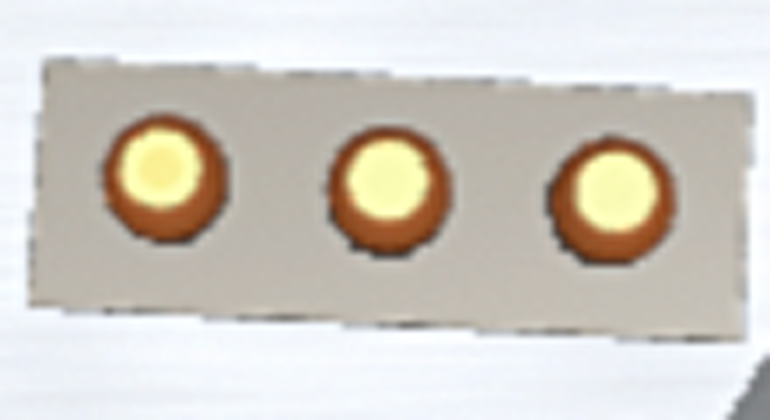

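Aligned. Only the untested left peach still shows its flesh disc. Lowering the tester with force checks.

Emit:
carry_out:
  travel:
    - [0, 0, 0.03]
    - [0, 0, 0.03]
    - [0, 0, 0.03]
    - [0, 0, 0.02]
    - [0, 0, 0.01]
    - [0, 0, 0.004]
    - [0, 0, 0]
    - [0, 0, 0]
  rot:
    - [0, 0, 0]
    - [0, 0, 0]
    - [0, 0, 0]
    - [0, 0, 0]
    - [0, 0, 0]
    - [0, 0, 0]
    - [0, 0, 0]
    - [0, 0, 0]
  fingers: [0.2, 0.2, 0.2, 0.2, 0.2, 0.2, 0.2, 0.2]

```text
time: 17.98
tcp_pos: [0.4672, -0.3042, 0.1239]
ee_rot: [3.14, -0.0, 0.798]
ft_force: [0.8, 0.2, -2.3]
width: 0.279
```

Emit:
carry_out:
  travel:
    - [0, 0, 0.002]
    - [0, 0, 0.0015]
    - [0, 0, 0]
  rot:
    - [0, 0, 0]
    - [0, 0, 0]
    - [0, 0, 0]
  fingers: [0.2, 0.2, 0.2]

```text
time: 18.35
tcp_pos: [0.4669, -0.3039, 0.1194]
ee_rot: [-3.141, 0.0, 0.798]
ft_force: [0.8, -0.4, -2.7]
width: 0.276
```

Emit:
carry_out:
  travel:
    - [0, 0, 0.001]
    - [0, 0, 0]
  rot:
    - [0, 0, 0]
    - [0, 0, 0]
  fingers: [0.2, 0.2]

```text
time: 18.6
tcp_pos: [0.4669, -0.304, 0.1184]
ee_rot: [-3.141, 0.0, 0.798]
ft_force: [-0.1, 0.0, -3.7]
width: 0.272
```

Emit:
carry_out:
  travel:
    - [0, 0, 0.0005]
    - [0, 0, 0]
    - [0, 0, 0]
  rot:
    - [0, 0, 0]
    - [0, 0, 0]
    - [0, 0, 0]
  fingers: [0.2, 0.2, 0.2]

```text
time: 18.98
tcp_pos: [0.467, -0.304, 0.1183]
ee_rot: [3.141, -0.0, 0.798]
ft_force: [-0.3, 0.3, 1.1]
width: 0.277
```

Emit:
carry_out:
  travel:
    - [0, 0, 0]
    - [0, 0, 0]
    - [0, 0, 0]
    - [0, 0, 0]
  rot:
    - [0, 0, 0]
    - [0, 0, 0]
    - [0, 0, 0]
    - [0, 0, 0]
  fingers: [0.5, 0.7, 0.7, 0.7]

```text
time: 19.48
tcp_pos: [0.4669, -0.304, 0.1181]
ee_rot: [3.142, -0.0, 0.798]
ft_force: [0.2, 0.4, 0.5]
width: 0.652
```

Emit:
carry_out:
  travel:
    - [0, 0, -0.02]
    - [0, 0, -0.03]
    - [0, 0, -0.04]
    - [0, 0, -0.04]
    - [0, 0, 0]
  rot:
    - [0, 0, 0]
    - [0, 0, 0]
    - [0, 0, 0]
    - [0, 0, 0]
    - [0, 0, 0]
  fingers: [0.7, 0.8, 1, 1, 1]

```text
time: 20.1
tcp_pos: [0.4677, -0.3045, 0.253]
ee_rot: [3.136, -0.001, 0.798]
ft_force: [-0.2, -0.3, -0.6]
width: 0.995
```

Run:
```python
from workcell import *
from h import *
c=read_camera("wrist"); im=np.clip(c["image"].astype(float)*2.5,0,255).astype(np.uint8); cv2.imwrite("pics/w7.png",im[:,:,::-1])
print(state()["tcp_pos"],state()["ft_force"])
```

```text
[ 0.46730318 -0.30422522  0.2504977 ] [-0.20060625  0.11321353 -0.02775784]
```

View pics/w7.png

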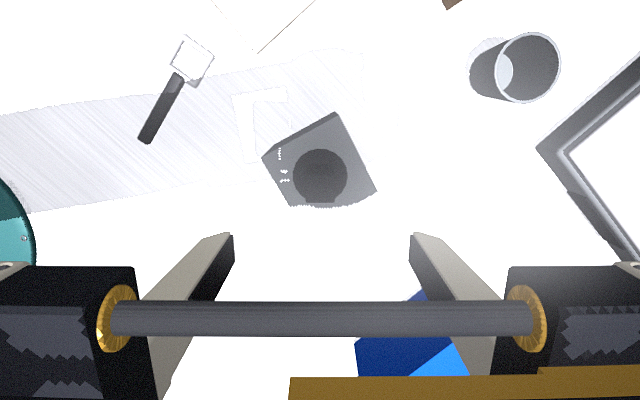

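The tester hangs in its stand again, its disc centred at (320,173) on the plate. Going over the soft peach.

Emit:
carry_out:
  travel:
    - [0.036, -0.0123, 0]
    - [0.036, -0.0123, 0]
    - [0.036, -0.0123, 0]
    - [0.036, -0.0123, 0]
    - [0.036, -0.0122, 0]
    - [0.036, -0.0122, 0]
    - [0, 0, 0.04]
    - [0, 0, 0.04]
    - [0, 0, 0.03]
    - [0, 0, 0]
  rot:
    - [0, 0, 0]
    - [0, 0, 0]
    - [0, 0, 0]
    - [0, 0, 0]
    - [0, 0, 0]
    - [0, 0, 0]
    - [0, 0, 0]
    - [0, 0, 0]
    - [0, 0, 0]
    - [0, 0, 0]
  fingers: [1, 1, 1, 1, 1, 1, 1, 1, 1, 1]

```text
time: 21.4
tcp_pos: [0.5637, -0.0976, 0.1355]
ee_rot: [-3.138, 0.002, 0.798]
ft_force: [-0.7, 0.3, 0.3]
width: 0.999
```

```bash
python3 look.py d8 250 180 370 280
python3 - <<'E'
from workcell import *
from h import *
s=state();c=read_camera("wrist"); cv2.imwrite("pics/w8.png",np.clip(c["image"].astype(float)*1.3,0,255).astype(np.uint8)[:,:,::-1])
hsv=cv2.cvtColor(c["image"],cv2.COLOR_RGB2HSV)
m=(hsv[...,0]>15)&(hsv[...,0]<35)&(hsv[...,1]>60)&(hsv[...,2]>70); m[300:]=0
for b in blobs(m,100): print(b[0],b[1],plane(c,[b[0]],.061).round(4))
E
```

```text
[ 0.5655 -0.0981  0.1396] [-0.39  0.07  0.35] [1.03, 0.64, -0.63] 21.55 1.0000133214931561
(np.float64(456.1), np.float64(13.41)) 243 [[ 0.732  -0.0695  0.061 ]]
(np.float64(479.62), np.float64(6.41)) 325 [[ 0.7476 -0.0778  0.061 ]]
(np.float64(233.2), np.float64(91.89)) 1821 [[0.5736 0.0075 0.061 ]]
(np.float64(321.8), np.float64(193.76)) 1422 [[ 0.5654 -0.0989  0.061 ]]
```

View pics/w8.png

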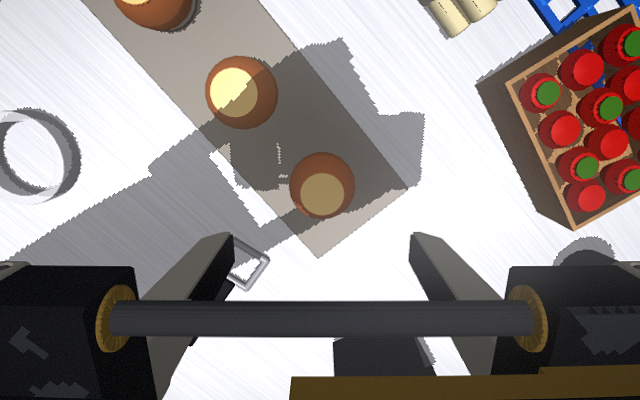

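View pics/d8.png

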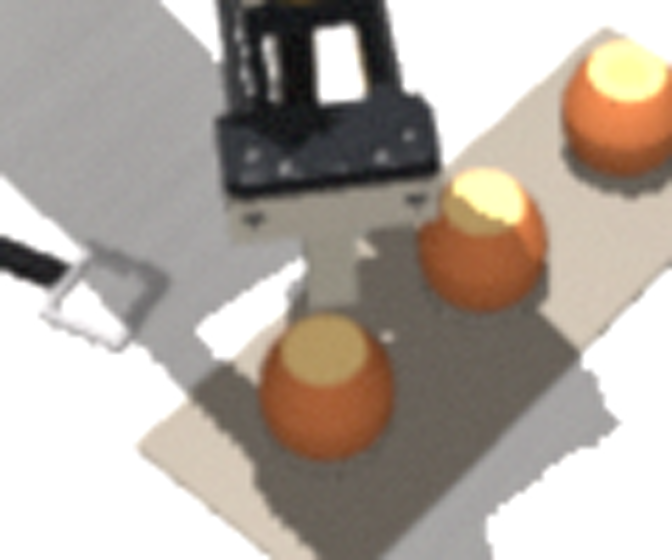

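The gripper is centred on the peach (wrist view gives 0.5654, -0.0989). Descending and gripping gently.

Emit:
carry_out:
  travel:
    - [0, 0, 0.03]
    - [0, 0, 0.03]
    - [0, 0, 0.03]
    - [0, 0, 0.02]
    - [0, 0, 0.01]
    - [0, 0, 0.003]
    - [0, 0, 0]
    - [0, 0, 0]
  rot:
    - [0, 0, 0]
    - [0, 0, 0]
    - [0, 0, 0]
    - [0, 0, 0]
    - [0, 0, 0]
    - [0, 0, 0]
    - [0, 0, 0]
    - [0, 0, 0]
  fingers: [1, 1, 1, 1, 1, 1, 1, 1]
  newtons: 10

```text
time: 22.6
tcp_pos: [0.5655, -0.098, 0.0159]
ee_rot: [3.141, -0.001, 0.798]
ft_force: [-0.7, 0.3, 0.4]
width: 1.0
```

Emit:
carry_out:
  travel:
    - [0, 0, 0]
    - [0, 0, 0]
    - [0, 0, 0]
    - [0, 0, 0]
    - [0, 0, 0]
    - [0, 0, 0]
  rot:
    - [0, 0, 0]
    - [0, 0, 0]
    - [0, 0, 0]
    - [0, 0, 0]
    - [0, 0, 0]
    - [0, 0, 0]
  fingers: [0.58, 0.58, 0.58, 0.58, 0.58, 0.58]
  newtons: 10

```text
time: 23.35
tcp_pos: [0.5651, -0.0979, 0.015]
ee_rot: [-3.142, 0.0, 0.798]
ft_force: [0.4, -0.5, 0.4]
width: 0.582
```

The opening of 0.58 (54 mm) is less than the expected 60 mm, so I'm looking before lifting.

```bash
python3 look.py d9 250 180 370 280
python3 - <<'E'
from workcell import *
from h import *
c=read_camera("wrist"); cv2.imwrite("pics/w9.png",np.clip(c["image"].astype(float)*2,0,255).astype(np.uint8)[:,:,::-1])
E
```

```text
[ 0.5651 -0.098   0.015 ] [ 0.53 -0.39 -0.24] [-0.5, -0.55, 0.34] 23.5 0.5810915754994361
```

View pics/w9.png

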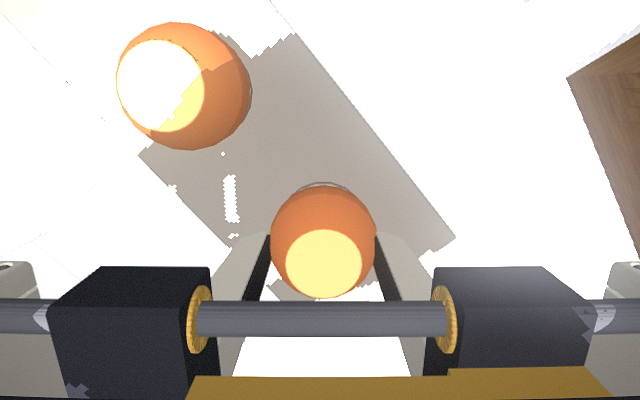

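View pics/d9.png

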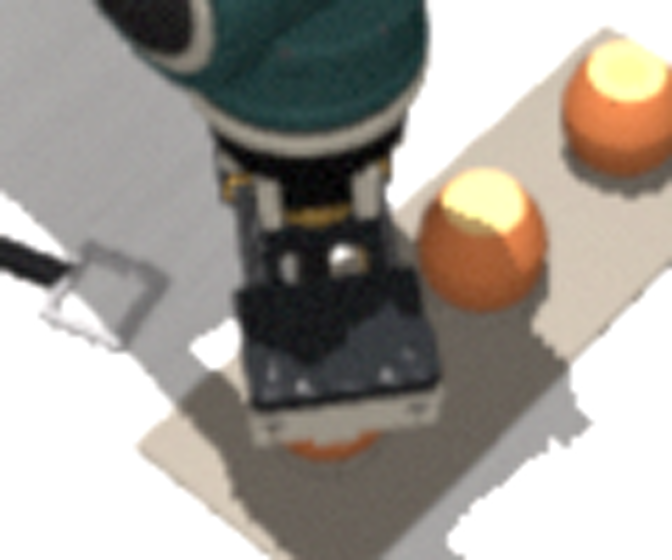

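The peach sits centred between the pads (270–376). I'll close further so the grip force acts.

Emit:
carry_out:
  travel:
    - [0, 0, 0]
    - [0, 0, 0]
    - [0, 0, 0]
  rot:
    - [0, 0, 0]
    - [0, 0, 0]
    - [0, 0, 0]
  fingers: [0.5, 0.5, 0.5]
  newtons: 10

```text
time: 23.92
tcp_pos: [0.5652, -0.098, 0.0151]
ee_rot: [3.141, -0.0, 0.798]
ft_force: [1.0, 0.1, 0.0]
width: 0.513
```

Run:
```python
from workcell import *
from h import *
c=read_camera("wrist"); print(state()["width"]);cv2.imwrite("pics/w10.png",np.clip(c["image"].astype(float)*2,0,255).astype(np.uint8)[:,:,::-1])
```

```text
0.5157904920333509
```

View pics/w10.png

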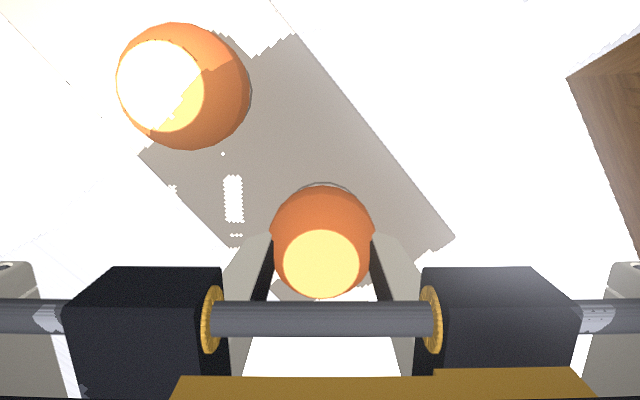

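Run:
```python
from workcell import *
from h import *
c=read_camera("wrist"); s=state()
print(s["tcp_pos"],s["width"],s["ft_force"])
hsv=cv2.cvtColor(c["image"],cv2.COLOR_RGB2HSV)
m=(hsv[...,0]>15)&(hsv[...,0]<35)&(hsv[...,1]>60)&(hsv[...,2]>70); m[300:]=0
for b in blobs(m,300):
    ys,xs=np.nonzero(b[2]); print(b[0],b[1],xs.min(),xs.max(),ys.min(),ys.max(),plane(c,[b[0]],.061).round(4), plane(c,[[xs.min(),b[0][1]],[xs.max(),b[0][1]]],.061).round(4).tolist())
for p in ([.5652,-.098,.034],[.5652,-.098,.061],[.5652,-.098,.015]): print(proj(c,[p]))
im=c["image"][170:310,240:400]; im=np.clip(im.astype(float)*2,0,255).astype(np.uint8); cv2.imwrite("pics/w11.png",cv2.resize(im,None,fx=4,fy=4,interpolation=cv2.INTER_CUBIC)[:,:,::-1])
```

```text
[ 0.56513486 -0.09800764  0.01509961] 0.5161388570180683 [ 0.84541328 -1.27411261  1.30494388]
(np.float64(160.05), np.float64(85.68)) 6144 117 203 41 130 [[0.5735 0.0079 0.061 ]] [[0.5604, 0.021, 0.061], [0.5864, -0.005, 0.061]]
(np.float64(320.74), np.float64(263.53)) 4083 283 358 230 298 [[ 0.5642 -0.0985  0.061 ]] [[0.5511, -0.0857, 0.061], [0.5772, -0.1112, 0.061]]
[[321.40515289 239.40879174]]
[[321.42107092 261.60301373]]
[[321.39628647 227.07663439]]
```

View pics/w11.png

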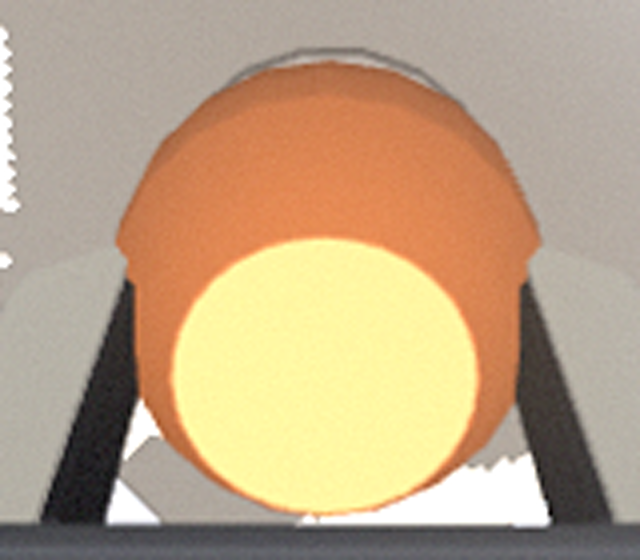

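Emit:
carry_out:
  travel:
    - [0, 0, 0]
    - [0, 0, 0]
    - [0, 0, 0]
  rot:
    - [0, 0, 0]
    - [0, 0, 0]
    - [0, 0, 0]
  fingers: [0.4, 0.4, 0.4]
  newtons: 10

```text
time: 24.4
tcp_pos: [0.5651, -0.098, 0.0151]
ee_rot: [3.141, -0.0, 0.798]
ft_force: [1.9, -0.6, 1.2]
width: 0.512
```

The fingers stop at 0.512 whatever I command below that, so the grip is real. Lifting gently.

Emit:
carry_out:
  travel:
    - [0, 0, -0.005]
    - [0, 0, -0.01]
    - [0, 0, -0.02]
    - [0, 0, -0.02]
    - [0, 0, 0]
  rot:
    - [0, 0, 0]
    - [0, 0, 0]
    - [0, 0, 0]
    - [0, 0, 0]
    - [0, 0, 0]
  fingers: [0.4, 0.4, 0.4, 0.4, 0.4]

```text
time: 25.02
tcp_pos: [0.5662, -0.0982, 0.0727]
ee_rot: [3.139, -0.002, 0.798]
ft_force: [-0.2, -0.4, -1.8]
width: 0.512
```

```bash
python3 look.py d12 250 150 370 280;python3 - <<'E'
from workcell import *
from h import *
c=read_camera("wrist"); print(state()["width"]);cv2.imwrite("pics/w12.png",np.clip(c["image"].astype(float)*2,0,255).astype(np.uint8)[:,:,::-1])
c=read_camera("top")
print("carton",plane(c,[[170.4,202.2],[222.2,186.3],[237.4,238.1],[184.8,253.3]],.04).mean(0))
hsv=cv2.cvtColor(c["image"],cv2.COLOR_RGB2HSV)
m=(hsv[...,0]>8)&(hsv[...,0]<22)&(hsv[...,1]>70)&(hsv[...,2]>50); m[:175]=0;m[260:]=0;m[:,:165]=0;m[:,242:]=0
for b in blobs(m,300): print(b[0],b[1],cv2.minAreaRect(np.argwhere(b[2])[:,::-1].astype(np.float32)),plane(c,[b[0]],.02))
E
```

```text
[ 0.5648 -0.0979  0.0696] [ 0.19  0.44 -1.61] [-1.71, -1.3, -1.83] 25.175 0.5149716693173996
0.5145460515035949
carton [0.50220527 0.32243705 0.04      ]
(np.float64(203.18), np.float64(219.56)) 2922 ((202.65138244628906, 219.50460815429688), (54.78766632080078, 55.93705749511719), 73.3007583618164) [[0.50530685 0.32797335 0.02      ]]
```

View pics/w12.png

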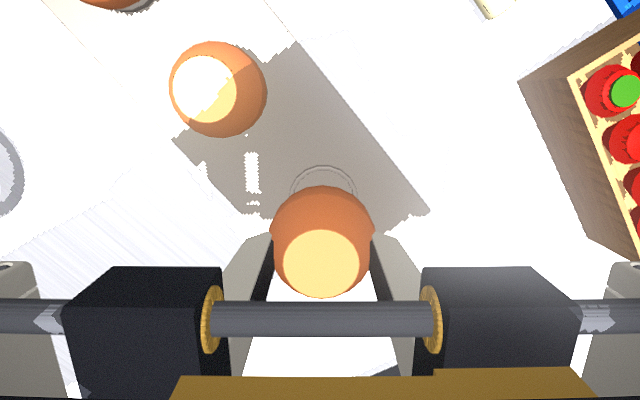

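View pics/d12.png

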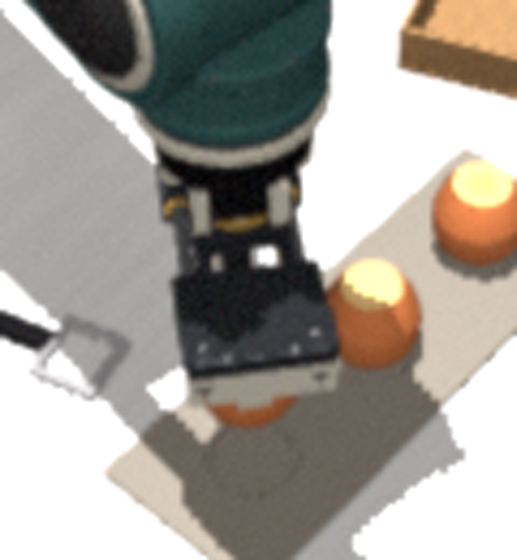

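The soft peach is held (Fz -1.7 N) and its empty cup ring shows at (322,180). The carton centre is at about (0.503, 0.325). Raising and carrying over.

Emit:
carry_out:
  travel:
    - [0, 0, -0.03]
    - [0, 0, -0.04]
    - [0, 0, -0.03]
    - [0.013, -0.017, 0]
    - [0.026, -0.034, 0]
    - [0.026, -0.034, 0]
    - [0.026, -0.034, 0]
    - [0.026, -0.034, 0]
    - [0.026, -0.034, 0]
    - [0.026, -0.034, 0]
  rot:
    - [0, 0, 0]
    - [0, 0, 0]
    - [0, 0, 0]
    - [0, 0, 0]
    - [0, 0, 0]
    - [0, 0, 0]
    - [0, 0, 0]
    - [0, 0, 0]
    - [0, 0, 0]
    - [0, 0, 0]
  fingers: [0.4, 0.4, 0.4, 0.4, 0.4, 0.4, 0.4, 0.4, 0.4, 0.4]

```text
time: 26.52
tcp_pos: [0.5234, 0.1794, 0.1681]
ee_rot: [-3.14, 0.002, 0.798]
ft_force: [0.8, -0.1, -2.0]
width: 0.518
```

Emit:
carry_out:
  travel:
    - [0.026, -0.034, 0]
    - [0.026, -0.034, 0]
    - [0.026, -0.034, 0]
    - [0.013, -0.017, 0]
    - [0, 0, 0]
    - [0, 0, 0]
  rot:
    - [0, 0, 0]
    - [0, 0, 0]
    - [0, 0, 0]
    - [0, 0, 0]
    - [0, 0, 0]
    - [0, 0, 0]
  fingers: [0.4, 0.4, 0.4, 0.4, 0.4, 0.4]

```text
time: 27.28
tcp_pos: [0.5032, 0.3248, 0.1695]
ee_rot: [3.141, 0.001, 0.797]
ft_force: [0.7, -0.2, -1.5]
width: 0.516
```

```bash
python3 look.py d13 290 70 450 220
```

```text
[0.5035 0.3247 0.1701] [ 0.22  0.47 -1.17] [-1.31, -1.38, -0.82] 27.425 0.5148194421074465
```

View pics/d13.png

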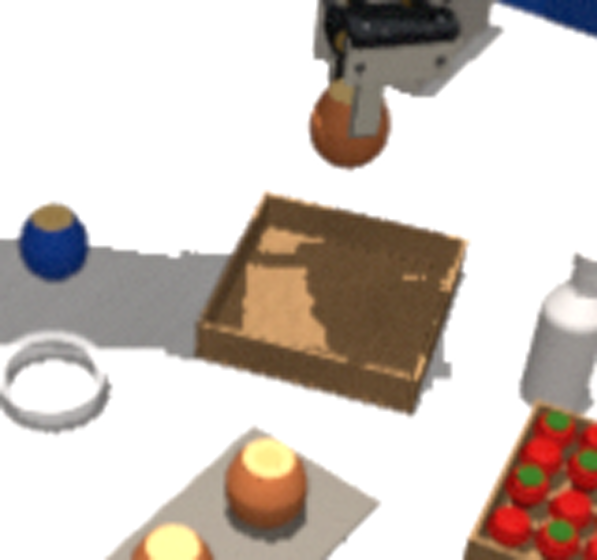

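Emit:
carry_out:
  travel:
    - [0, 0, 0.03]
    - [0, 0, 0.03]
    - [0, 0, 0.03]
    - [0, 0, 0.03]
    - [0, 0, 0.02]
    - [0, 0, 0.008]
    - [0, 0, 0.003]
    - [0, 0, 0]
    - [0, 0, 0]
  rot:
    - [0, 0, 0]
    - [0, 0, 0]
    - [0, 0, 0]
    - [0, 0, 0]
    - [0, 0, 0]
    - [0, 0, 0]
    - [0, 0, 0]
    - [0, 0, 0]
    - [0, 0, 0]
  fingers: [0.4, 0.4, 0.4, 0.4, 0.4, 0.4, 0.4, 0.4, 0.4]

```text
time: 28.55
tcp_pos: [0.5036, 0.3258, 0.0199]
ee_rot: [3.141, -0.001, 0.798]
ft_force: [-0.5, -0.9, -1.4]
width: 0.514
```

Emit:
carry_out:
  travel:
    - [0, 0, 0.002]
    - [0, 0, 0]
    - [0, 0, 0]
  rot:
    - [0, 0, 0]
    - [0, 0, 0]
    - [0, 0, 0]
  fingers: [0.4, 0.4, 0.4]

```text
time: 28.92
tcp_pos: [0.5032, 0.3256, 0.0171]
ee_rot: [-3.142, -0.0, 0.798]
ft_force: [0.1, 0.6, -2.3]
width: 0.516
```

Emit:
carry_out:
  travel:
    - [0, 0, 0.001]
    - [0, 0, 0]
    - [0, 0, 0]
  rot:
    - [0, 0, 0]
    - [0, 0, 0]
    - [0, 0, 0]
  fingers: [0.4, 0.4, 0.4]

```text
time: 29.3
tcp_pos: [0.5032, 0.3255, 0.016]
ee_rot: [3.142, 0.0, 0.798]
ft_force: [-0.1, 0.0, -1.6]
width: 0.516
```

Emit:
carry_out:
  travel:
    - [0, 0, 0.001]
    - [0, 0, 0]
    - [0, 0, 0]
  rot:
    - [0, 0, 0]
    - [0, 0, 0]
    - [0, 0, 0]
  fingers: [0.4, 0.4, 0.4]

```text
time: 29.68
tcp_pos: [0.5032, 0.3256, 0.015]
ee_rot: [-3.142, 0.0, 0.798]
ft_force: [-1.9, 0.7, -2.5]
width: 0.515
```

Emit:
carry_out:
  travel:
    - [0, 0, 0.001]
    - [0, 0, 0]
    - [0, 0, 0]
  rot:
    - [0, 0, 0]
    - [0, 0, 0]
    - [0, 0, 0]
  fingers: [0.4, 0.4, 0.4]

```text
time: 30.05
tcp_pos: [0.5033, 0.3256, 0.0141]
ee_rot: [3.142, -0.0, 0.798]
ft_force: [0.1, 0.6, -0.7]
width: 0.515
```

Emit:
carry_out:
  travel:
    - [0, 0, 0.0007]
    - [0, 0, 0]
    - [0, 0, 0]
  rot:
    - [0, 0, 0]
    - [0, 0, 0]
    - [0, 0, 0]
  fingers: [0.4, 0.4, 0.4]

```text
time: 30.42
tcp_pos: [0.5035, 0.3257, 0.014]
ee_rot: [3.141, -0.001, 0.798]
ft_force: [-0.6, -0.3, 4.3]
width: 0.517
```

```bash
python3 look.py d14 290 70 450 220
```

```text
[0.5035 0.3258 0.014 ] [-0.6  -0.94  5.9 ] [5.62, 5.95, 6.13] 30.575 0.5116798312006381
```

View pics/d14.png

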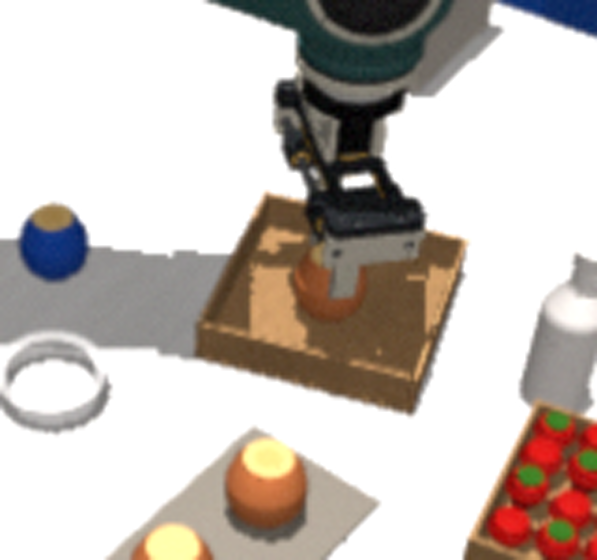

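The peach rests on the floor (contact reads 7 N). I'm opening slowly and then withdrawing.

Emit:
carry_out:
  travel:
    - [0, 0, -0.0005]
    - [0, 0, 0]
    - [0, 0, 0]
    - [0, 0, 0]
    - [0, 0, 0]
    - [0, 0, 0]
  rot:
    - [0, 0, 0]
    - [0, 0, 0]
    - [0, 0, 0]
    - [0, 0, 0]
    - [0, 0, 0]
    - [0, 0, 0]
  fingers: [0.5, 0.55, 0.7, 0.9, 0.95, 0.95]

```text
time: 31.32
tcp_pos: [0.5032, 0.3256, 0.0138]
ee_rot: [3.142, 0.0, 0.798]
ft_force: [-0.2, 0.6, 0.3]
width: 0.924
```

Emit:
carry_out:
  travel:
    - [0, 0, 0]
    - [0, 0, -0.02]
    - [0, 0, -0.04]
    - [0, 0, -0.05]
    - [0, 0, -0.05]
    - [-0.03, 0, -0.03]
    - [-0.05, 0, 0]
    - [-0.04, 0, 0]
    - [0, 0, 0]
    - [0, 0, 0]
  rot:
    - [0, 0, 0]
    - [0, 0, 0]
    - [0, 0, 0]
    - [0, 0, 0]
    - [0, 0, 0]
    - [0, 0, 0]
    - [0, 0, 0]
    - [0, 0, 0]
    - [0, 0, 0]
    - [0, 0, 0]
  fingers: [0.95, 0.95, 0.95, 0.95, 0.95, 0.95, 0.95, 0.95, 0.95, 0.95]

```text
time: 32.58
tcp_pos: [0.4197, 0.2399, 0.205]
ee_rot: [3.141, -0.002, 0.798]
ft_force: [0.2, -0.3, -0.2]
width: 0.952
```

Run:
```python
from workcell import *
from h import *
s=state();print(s["tcp_pos"],s["time"],s["ft_force"])
for n in("scene","top"):
    c=read_camera(n); im=np.clip(c["image"].astype(float)*1.5,0,255).astype(np.uint8)
    cv2.imwrite(f"pics/{n}15.png",im[:,:,::-1])
```

```text
[0.41971166 0.23989696 0.20504155] 32.575 [ 0.18143068 -0.27815219 -0.20238113]
```

View pics/scene15.png

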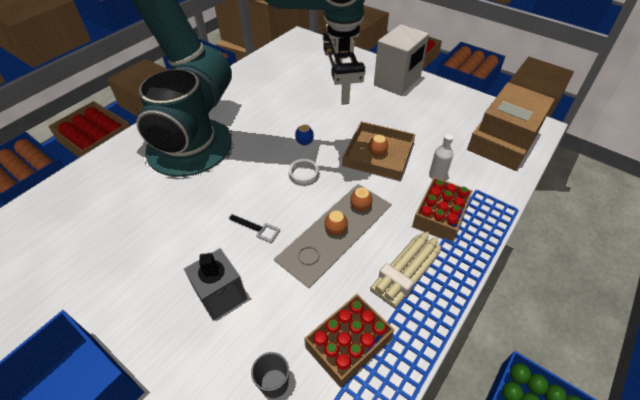

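View pics/top15.png

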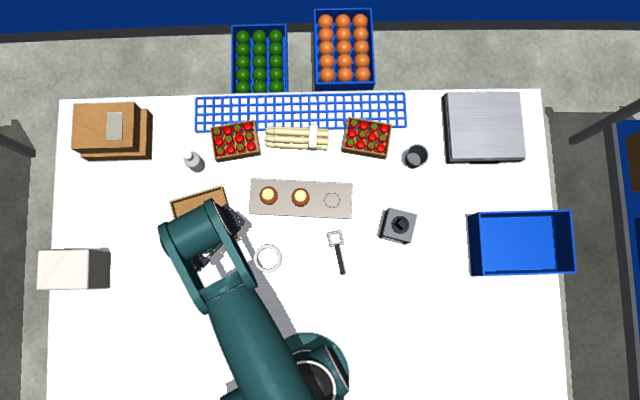

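The scene view shows the soft peach upright in the carton at (379,145) and the two firm ones still in their cups at (361,199) and (336,222). The tester hangs in its stand at (210,268) and the bystanders haven't moved. Handing in.

```bash
python3 -c "
from workcell import *
print(finish_job())"
```

```text
the job is handed in; nothing more can be done
None
```

The soft peach is the one at the right-hand end of the tray (y ≈ -0.098). It now stands upright in the cardboard tray, and I handed the job in at about 33 s.

- **Soft peach:** The force stayed near 2 N until the foot touched the patch, then rose at about 7–8 N/mm as the rubber compressed. I held it at about 10 N for over a second.
- **Middle peach, for comparison:** The force followed the pin spring to about 5.7 N, at a height where the soft one gave about 1.5 N, so it is firm. I stopped before full foot contact, so that test was not completed.
- **Left peach:** I did not test it; I took it as firm because only one of the three is soft.

**Checks that passed**
- The tester was seated back in its stand with light contact, and its disc looked centred on the plate.
- The peach was lowered to the carton floor before release; contact read about 7 N.
- The last pictures show the tester hanging, both firm peaches in their cups, and the other items apparently where they were.

**Checks that failed or disagreed**
- I could not read the tester's pointer in the pictures, so the readings come from force against depth.
- The fingers stopped at about 48 mm on the soft peach instead of the expected 60 mm. In the picture the pads sank into it, but it was held securely throughout.
- My first estimate of the stand's position from the top camera was about 7 mm off. I corrected it using the other two cameras before gripping the tester.

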